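Seat the camera riser on its locating base

TASK

Pick up the camera riser and set it on the locating base so that its three ball feet settle into the cone, groove and flat seats, then press it straight down until the stiff plunger in the middle has gone in and all three feet are fully home, and let go. Be gentle with the polished seats: set it down rather than drop it, and press with no more than about 15 N. Leave the tea things where they are.

Things in the scene. Friction and masses are not known exactly. Their poses are not given: they have to be found in the camera images.
- riser: Loose camera riser, about 0.45 kg: T-shaped dark steel plate on three ball feet, with an upright black square post. Origin on the post's axis, level with the undersides of the feet; z up, +x along the T's stem. Post 24 x 24 mm (sides along x and y), flat top at z = 94 mm: grip it here, and press on its top. Feet: 14 mm balls at (x, y) = (45, 0), (-30, 30), (-30, -30) mm. Starts standing on the table.
- riser_plate (a point): Foot of the riser's post, on top of its plate, (0, 0, 24) mm in the riser's frame. The plate is 8 mm thick (z = 16 to 24 mm); the T's stem is 32 mm wide and reaches x = 61 mm, its crossbar spans x = -45 to -15 and y = -44 to 44 mm.
- riser_nose (a point): Point of the riser under the foot at the end of the T's stem, at (45, 0, 0) mm in the riser's frame; axes as the riser's.
- riser_top (a point): Centre of the flat top of the riser's post, at (0, 0, 94) mm in the riser's frame.
- base: Fixed locating base: dark steel foot 160 (x) x 126 (y) x 20 mm, and above it a dark grey deck 152 x 118 x 8 mm on jack screws. Origin under the foot's centre, on the table; z up. The deck's top lies 32 to 48 mm above the table, jacked anew each time and not in this pose: feel for it. It does not give. The riser goes on origin over origin, x along x; home, its origin is 2.9 mm above the deck's top.
- cone_seat (a point): Point on the table straight below the cone seat, (45, 0, 0) mm in the base's frame. The seat is an open steel cup on the deck with a 45 degree inner slope, mouth about 20 mm across, rim about 11 mm above the deck's top. It takes the foot of the riser's stem.
- groove_seat (a point): Point on the table straight below the V groove, (-30, 30, 0) mm in the base's frame. The groove has 45 degree sides, is 34 mm long, about 20 mm wide and 11 mm high on the deck, and points at the cone.
- flat_seat (a point): Point on the table straight below the flat seat, (-30, -30, 0) mm in the base's frame: a round steel pad 26 mm across, 2.9 mm high on the deck.
- plunger (a joint): Upright 12 mm steel pin in the middle of the deck, over the base's origin. 0 when up (top 22.9 mm above the deck's top), grows in m as it is pushed down, at most 0.006. It moves only under about 8 N and stays where it is left: the riser's weight alone does not push it in. The riser's plate meets it when the feet are still about 4 mm short of home; fully home it reads about 0.004.
- cup0: Small brown tea cup on the fixed dark wooden tea tray (22 mm high) beyond the work area, 66 mm across, 42 mm high; origin under its centre. Leave alone.
- cup1: Tea cup like cup0. Leave alone.
- cup2: Tea cup like cup0. Leave alone.
- pitcher: Brown pitcher on the tray, 108 mm across, 88 mm high, handle on its own +y side; origin under its centre. Leave alone.
- bowl: Brown bowl on the table, 90 mm across, 55 mm high; origin under its centre. Leave alone.
- caddy: Tea caddy on the table, steel cylinder with a dark wooden lid, 68 mm across, 88 mm high; origin under its centre. Leave alone.
- rest: Flat dark round pot rest on the table, 110 mm across, 14 mm high; origin under its centre. Leave alone.
There are look-alikes about, which are no part of the job. Leave any orange or pink look-alike of the riser alone. Leave any green look-alike of the base alone.

How it is judged:
By the outcome, as a careful person would: the job done as asked, in the order asked, and still so for the second after the job is handed in, with the robot touching nothing.
It also fails if it takes over 58 s, if anything falls off the work surface, if the arm or the gripper's body presses on something with over 40 N, if the wrist force passes 120 N, or if a joint passes its speed limit or range.

ROBOT

A 7-joint arm with a two-finger parallel gripper is mounted at the origin on the work surface. World frame = base frame: x ahead of the robot, y to its left, z up, the work surface at z = 0. Lengths are in mm, angles in degrees, forces in N, time in s.
With the tool pointing down it reaches from about 400 to 850 mm from the base axis. Payload 4.5 kg.
Tool frame: the origin (TCP) lies midway between the tips of the shut fingers; the grasp point (between the pads) lies behind it (r.grip_point_offset is the x of the grasp point in the tool frame, in mm); x points along the fingers, y is the direction in which the jaws open and shut, and the axes are right-handed (so a half turn about x gives the same grasp; the last joint's range is limited). The gripper opens to 88 mm and grips with 3 to 60 N. Pads are 18 mm wide; open, the fingers measure 123 mm over their backs; the gripper's body (75 mm by 187 mm) begins 45 mm behind the grasp point.
Start: joints at [-65.214, 39.483, -11.15, 89.685, 9.013, 51.709, -12.324], TCP at [242.679, 575.987, 238.743] pointing down, gripper open.
Joint ranges: [-172.22, 172.22], [-26.19, 119.32], [-84.43, 86.54], [7.71, 146.69], [-57.33, 237.33], [2.42, 119.75], [-152.13, 152.13]. Speed limits (degrees/s): [147.25, 147.25, 180, 180, 180, 180, 180].

INTERFACE

Orientations are given as a 3x3 rotation matrix whose columns are the frame's x, y, z axes.
In Python, from cell import r, imaging gives the robot as it stands. The module is installed in compiled form; this text tells all that it offers.
- The arm moves only by the shell command python3 -m creep 'ROWS' [FORCE]. ROWS is JSON, a list of rows, each an object with "hand": the gripper command: -1 is shut, 1 is fully open, values between are in proportion; "linear": the shift along the tool's x, y, z in mm, a list of three; "rot": the turn, a rotation vector about the tool's x, y, z in rad, a list of three. A call has 1 to 8 rows; each row is the pose to reach, as a shift and turn from the pose measured when the call began, along the tool's axes at that moment; what a row does not reach only later rows make up. A row lasts 1/8 s, in which the tool goes at most 62.5 mm and 10.7 degrees, less where a joint would pass 70% of its speed; a pose out of reach is approached as far as the arm can. A call with a gripper value outside its range is refused whole. The fingers move at their own pace and stop on an object; FORCE is the grip in N (left out, the last holds). Time passes only in rows, so rows that repeat a pose let the fingers close. It gives the time, the measured TCP pose, the force and the opening at its end, in the units of the state.
- r.get_obs(): the state, without advancing time (a new reading comes with each control period).
- imaging.capture(name): name is "scene" or "top" or "wrist"; returns a dict with "color" (384x512x3 uint8, red, green, blue), "range_z" (384x512 float32, mm along the optical axis (not along the pixel's ray), 0 where there is no reading), "K" (3x3 intrinsics, pixels), "view" (4x4, takes a point from world to camera coordinates). Camera axes: x right, y down, z forward; pixel columns grow to the right and rows downward; lengths in mm; the calibration is good to about 2 mm. A picture is of the moment at which its call begins.
- r.hand_in(): hands the job in, once; it reports no verdict.
Trained networks look in a picture, given as the dict that the camera call returned (one of the last four; its "shot" number tells which), for a name from the list of things; names that differ only in an ending like _2 or _b are one class to them, and where a whole thing is asked for, a point or a joint stands for the part that bears it (a point fixed in the world has none). Each returns a list of dicts, best first, with "conf" (0 to 1); they miss things now and then, are a little off and sometimes report something else, mostly with a low value. They report only what shows in the picture. A call takes as long as a camera call. They do not tell look-alikes from the thing itself.
- imaging.cut_out(picture, query): "mask" (384x512 bool, what is visible of it) and "rect" ([left, top, right, bottom] in pixels, round what is visible of it).
The state is a dict: "t": time; "joint_positions": joint angles; "qvel": joint speeds; "tau": joint torques, N m; "eef_pos": TCP position; "eef_rot": TCP orientation; "ft_force": force on the tool from outside, world axes, zero at the start; "ft_torque": the same for the moment, N m; "finger_gap": opening from 0.0 (shut) to 1.0 (fully open).
Only numpy, scipy, OpenCV 4.12 (cv2) and the standard library are available. Lean on these libraries where they do the work, as an engineer would, in place of code of your own. Each camera call takes 0.05 s, during which the arm holds its last target.

## Working session

There is one attempt and no reset: what is moved stays moved. The work goes in short steps, Python scripts to look and compute and a shell command to move; the robot and the scene stay as the last step left them, time stands still between calls to the robot, and variables do not carry over. Pictures are saved under pics/ and viewed, and the job is handed in when it is done.

```bash
mkdir -p pics; python3 - <<'E'
from cell import r, imaging
import cv2,numpy as np
o=r.get_obs(); print({k:np.round(v,3).tolist() for k,v in o.items()}); print(r.grip_point_offset)
for n in ["scene","top"]:
    p=imaging.capture(n); cv2.imwrite(f"pics/{n}0.png",p["color"][:,:,::-1]); print(n,p["K"].tolist(),np.round(p["view"],3).tolist())
    np.savez(f"pics/{n}0.npz",**{k:p[k] for k in("color","range_z","K","view")})
    for q in ["riser","base"]:
        for d in imaging.cut_out(p,q): print(n,q,round(d["conf"],2),d["rect"],d["mask"].sum())
E
```

```text
{'t': 0.0, 'joint_positions': [-65.215, 39.533, -11.144, 89.743, 9.014, 51.708, -12.326], 'qvel': [-0.046, 0.118, -0.021, 0.033, 0.055, 0.045, 0.049], 'tau': [-0.0, -52.755, -1.267, -15.344, -0.053, 0.006, 0.0], 'eef_pos': [242.51, 575.374, 237.922], 'eef_rot': [[-0.001, 0.388, 0.922], [-0.002, 0.922, -0.388], [-1.0, -0.002, 0.0]], 'ft_force': [-1.142, -0.007, 0.748], 'ft_torque': [-0.013, 0.006, 0.006], 'finger_gap': 1.001}
-18.700000000000003
scene [[382.16721471774025, 0.0, 256.0580584138969], [0.0, 382.16721471774025, 192.2680911243419], [0.0, 0.0, 1.0]] [[0.871, 0.491, 0.001, -459.022], [0.388, -0.687, -0.614, -212.432], [-0.301, 0.536, -0.789, 1372.439], [0.0, 0.0, 0.0, 1.0]]
scene riser 0.88 [303.7, 101.8, 334.8, 130.9] 396
scene riser 0.88 [241.2, 101.6, 267.2, 133.3] 348
scene riser 0.82 [273.7, 126.0, 302.6, 151.2] 410
scene base 0.71 [160.6, 221.7, 233.4, 286.6] 2752
scene base 0.55 [89.6, 268.6, 170.3, 347.2] 3432
scene base 0.19 [287.4, 252.5, 310.7, 278.6] 494
top [[460.6492006545899, 0.0, 250.06663347750273], [0.0, 460.6492006545899, 195.54520122624945], [0.0, 0.0, 1.0]] [[-0.013, -1.0, 0.01, -67.385], [-0.981, 0.011, -0.194, 586.801], [0.194, -0.012, -0.981, 1459.725], [0.0, 0.0, 0.0, 1.0]]
top riser 0.9 [109.9, 192.1, 137.2, 226.7] 460
top riser 0.87 [130.8, 253.6, 164.8, 280.7] 451
top riser 0.66 [154.9, 201.2, 182.8, 232.6] 464
top base 0.83 [353.5, 214.9, 400.1, 271.4] 2027
top base 0.69 [290.3, 198.5, 332.6, 248.6] 1805
```

View pics/scene0.png

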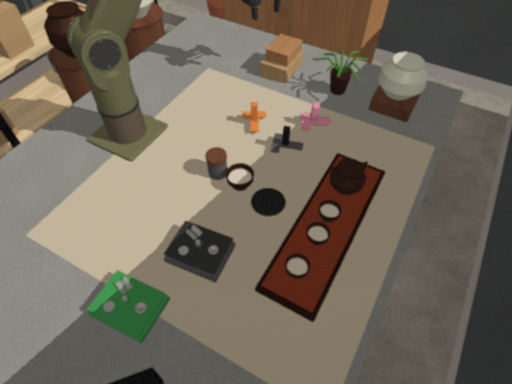

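View pics/top0.png

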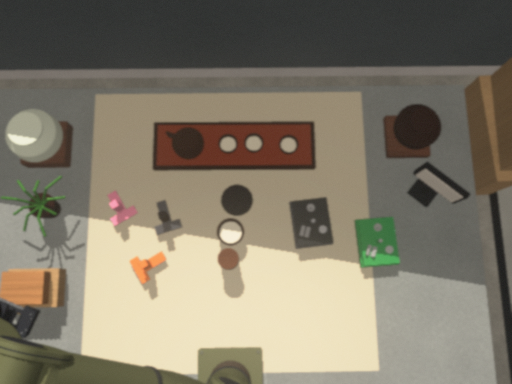

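The dark riser is at about (168,217) in the top view and the dark base at about (311,223). The orange, pink and green look-alikes are clear of both. Next I'll get 3D coordinates.

```bash
cat > h.py <<'E'
import numpy as np,cv2
def cloud(p):
    z=p["range_z"];K=p["K"];V=p["view"]
    v,u=np.mgrid[:z.shape[0],:z.shape[1]]
    c=np.stack([(u-K[0,2])/K[0,0]*z,(v-K[1,2])/K[1,1]*z,z],-1)
    return (c-V[:3,3])@V[:3,:3]   # R^T (c-t)
def proj(p,P):
    c=np.asarray(P)@p["view"][:3,:3].T+p["view"][:3,3]; q=c@p["K"].T; return q[...,:2]/q[...,2:]
E
python3 - <<'E'
from h import *
for n,R,B in [("top",(150,196,188,238),(285,194,337,252)),("scene",(268,120,308,156),(160,218,238,290))]:
    p=np.load(f"pics/{n}0.npz"); W=cloud(p)
    for nm,b in(("riser",R),("base",B)):
        w=W[b[1]:b[3],b[0]:b[2]].reshape(-1,3); 
        for lo,hi in((8,16),(16,30),(30,60),(80,100)) if nm=="riser" else ((12,26),(28,52),(52,75)):
            s=w[(w[:,2]>lo)&(w[:,2]<hi)]
            if len(s)>3: 
                print(n,nm,lo,hi,len(s),s.mean(0).round(1),np.percentile(s,2,axis=0).round(),np.percentile(s,98,axis=0).round(), cv2.minAreaRect(s[:,:2].astype(np.float32)))
    w=W[::20,::20].reshape(-1,3); print(np.median(w[:,2]))
E
```

```text
top riser 8 16 19 [530.  203.9  12. ] [474. 158.   8.] [594. 248.  16.] ((533.9742431640625, 203.5979766845703), (126.1446533203125, 91.2275390625), 1.476101040840149)
top riser 16 30 370 [513.  204.3  22.7] [471. 159.  17.] [576. 239.  29.] ((528.0938110351562, 209.5304718017578), (106.5541763305664, 87.9169692993164), 16.613910675048828)
top riser 30 60 21 [518.2 203.2  43.8] [507. 193.  31.] [564. 229.  59.] ((541.5865478515625, 213.37973022460938), (68.61341857910156, 23.519014358520508), 17.069902420043945)
top riser 80 100 62 [519.7 206.9  91.4] [507. 195.  82.] [532. 220.  97.] ((519.9428100585938, 207.3834686279297), (23.452560424804688, 24.78546905517578), 14.67519760131836)
top base 12 26 158 [ 466.6 -246.1   19. ] [ 418. -339.   13.] [ 567. -210.   25.] ((469.39404296875, -243.71737670898438), (197.54832458496094, 99.4580078125), 44.23142623901367)
top base 28 52 1535 [ 499.9 -279.2   44.2] [ 426. -337.   37.] [ 574. -220.   51.] ((501.38153076171875, -278.7623291015625), (153.00262451171875, 118.86669158935547), 6.24992036819458)
top base 52 75 105 [ 497.8 -266.    56.6] 
[... 747 characters left out ...]
] [536. 226.  95.] ((523.7592163085938, 209.222412109375), (23.518823623657227, 28.877214431762695), 27.460922241210938)
scene base 12 26 434 [ 535.5 -307.6   18.5] [ 436. -343.   13.] [ 587. -213.   23.] ((503.6634826660156, -276.4654541015625), (160.54827880859375, 125.65514373779297), 6.487864971160889)
scene base 28 52 2068 [ 506.2 -279.1   44.1] [ 430. -335.   40.] [ 578. -218.   51.] ((502.9251403808594, -275.359619140625), (153.36244201660156, 119.15780639648438), 6.523695945739746)
scene base 52 75 109 [ 503.9 -265.4   56.6] [ 455. -283.   52.] [ 558. -236.   69.] ((505.5554504394531, -264.9197998046875), (38.938751220703125, 108.41033935546875), 72.04740142822266)
-1.425118155386951
```

```bash
python3 -m creep '[{"hand":1,"linear":[0,-20,35],"rot":[0.06,0,0]},{"hand":1,"linear":[0,-50,88],"rot":[0.2,0,0]},{"hand":1,"linear":[0,-82,144],"rot":[0.36,0,0]},{"hand":1,"linear":[0,-114,200],"rot":[0.52,0,0]},{"hand":1,"linear":[0,-146,256],"rot":[0.68,0,0]},{"hand":1,"linear":[0,-178,312],"rot":[0.8,0,0]},{"hand":1,"linear":[0,-210,366],"rot":[0.907,0,0]},{"hand":1,"linear":[0,-230,400],"rot":[0.907,0,0]}]'
python3 - <<'E'
from h import *
from cell import r, imaging
o=r.get_obs(); print({k:np.round(v,3).tolist() for k,v in o.items()})
p=imaging.capture("wrist"); cv2.imwrite("pics/w1.png",p["color"][:,:,::-1]); print(np.round(p["view"],3).tolist(),p["K"].tolist())
np.savez("pics/w1.npz",**{k:p[k] for k in("color","range_z","K","view")})
E
```

```text
t: 1.3
eef_pos: [523.5, 205.8, 238.7]
eef_rot: [[0.001, 0.966, 0.259], [-0.001, 0.259, -0.966], [-1.0, 0.0, 0.002]]
ft_force: [1.0, -0.1, 0.9]
finger_gap: 1.004
{'t': 1.3, 'joint_positions': [-26.747, 34.533, 0.901, 101.099, -0.605, 44.372, -10.564], 'qvel': [39.913, 6.195, -4.627, -14.407, 1.953, 8.04, 37.351], 'tau': [-2.506, -48.389, 2.092, -12.91, -0.028, -0.043, -0.81], 'eef_pos': [523.507, 205.758, 238.749], 'eef_rot': [[0.001, 0.966, 0.259], [-0.001, 0.259, -0.966], [-1.0, 0.0, 0.002]], 'ft_force': [0.993, -0.128, 0.876], 'ft_torque': [0.001, 0.062, 0.035], 'finger_gap': 1.004}
[[0.966, 0.258, 0.0, -558.282], [0.248, -0.925, 0.288, 21.489], [0.074, -0.278, -0.958, 407.926], [0.0, 0.0, 0.0, 1.0]] [[275.3546015903018, 0.0, 254.16006768014358], [0.0, 275.3546015903018, 197.51021565552637], [0.0, 0.0, 1.0]]
```

View pics/w1.png

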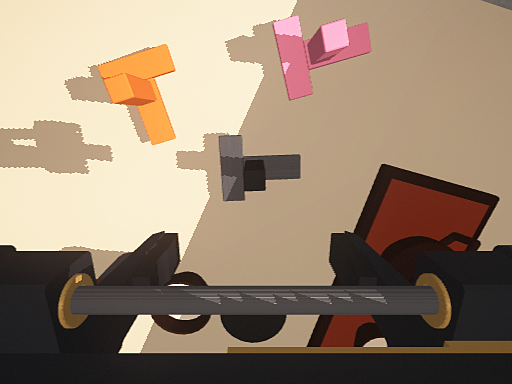

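The wrist view shows the dark riser at about (255,170), with its crossbar on the left and its stem to the right. The arm was still moving, so I'll let it settle and measure.

```bash
python3 -m creep '[{"hand":1,"linear":[0,0,0],"rot":[0,0,0]},{"hand":1,"linear":[0,0,0],"rot":[0,0,0]}]'
python3 - <<'E'
from h import *
from cell import r, imaging
p=imaging.capture("wrist"); np.savez("pics/w2.npz",**{k:p[k] for k in("color","range_z","K","view")})
cv2.imwrite("pics/w2.png",p["color"][:,:,::-1])
W=cloud(p); z=W[...,2]
o=r.get_obs();print(o["qvel"].round(2), o["eef_pos"])
for d in imaging.cut_out(p,"riser"):
    print(d["conf"],d["rect"]);m=d["mask"]
    m=cv2.dilate(m.astype(np.uint8),np.ones((3,3)))>0
    for lo,hi in((19,28),(35,75),(88,99)):
        s=W[m&(z>lo)&(z<hi)]
        if len(s)>5: print(lo,len(s),s.mean(0).round(1),cv2.minAreaRect(s[:,:2].astype(np.float32)))
print(np.median(z[(z<10)&(z>-10)]))
E
```

```text
t: 1.6
eef_pos: [527.4, 199.0, 238.8]
eef_rot: [[0.004, 0.968, 0.251], [-0.006, 0.252, -0.968], [-1.0, 0.002, 0.007]]
ft_force: [-0.9, -0.5, 0.1]
finger_gap: 1.002
[-0.8  -0.12 -0.55  0.04 -0.02  0.05  0.02] [526.97793523 199.89294543 238.84237577]
0.74 [95.8, 34.8, 169.3, 137.0]
19 2822 [370.4 274.4  23.7] ((372.0231628417969, 260.65728759765625), (88.0790786743164, 105.91130065917969), 30.859506607055664)
35 403 [377.  268.3  55.9] ((376.00469970703125, 265.8985900878906), (31.807106018066406, 15.795008659362793), 78.17828369140625)
88 690 [369.1 267.6  93.4] ((367.85784912109375, 267.53857421875), (24.373619079589844, 24.203678131103516), 31.243623733520508)
0.69 [218.8, 127.6, 300.9, 195.0]
19 2448 [516.1 212.4  23.7] ((528.809814453125, 214.37936401367188), (104.94994354248047, 87.85131072998047), 17.201740264892578)
35 99 [518.4 223.5  55.7] ((518.361328125, 223.2200469970703), (23.192899703979492, 1.6081068515777588), 15.320592880249023)
88 491 [521.4 212.8  93.4] ((521.2601318359375, 212.2887420654297), (23.744125366210938, 24.184831619262695), 15.006538391113281)
0.61 [270.9, 7.4, 370.8, 92.1]
19 3203 [550.6 361.6  23.6] ((565.032470703125, 370.29302978515625), (105.88034057617188, 88.17500305175781), 30.031824111938477)
35 336 [553.4 358.5  56.6] ((555.5310668945312, 358.2896423339844), (16.160619735717773, 31.697534561157227), 72.0860595703125)
88 796 [557.7 365.4  93.3] ((558.1905517578125, 366.15582275390625), (24.464494705200195, 24.26294708251953), 29.781742095947266)
0.5250168505069865
```

```bash
python3 -m creep '[{"hand":1,"linear":[25,-3,-12],"rot":[-0.01,0,0]},{"hand":1,"linear":[65,-3,-12.6],"rot":[-0.01,0,0]},{"hand":1,"linear":[105,-3,-12.6],"rot":[-0.01,0,0]},{"hand":1,"linear":[140,-3,-12.6],"rot":[-0.01,0,0]},{"hand":1,"linear":[165,-3,-12.6],"rot":[-0.01,0,0]},{"hand":1,"linear":[180,-3,-12.6],"rot":[-0.01,0,0]},{"hand":1,"linear":[186,-3,-12.6],"rot":[-0.01,0,0]},{"hand":1,"linear":[186,-3,-12.6],"rot":[-0.01,0,0]}]'
python3 - <<'E'
from h import *
from cell import r, imaging
p=imaging.capture("wrist"); np.savez("pics/w3.npz",**{k:p[k] for k in("color","range_z","K","view")})
cv2.imwrite("pics/w3.png",p["color"][:,:,::-1])
o=r.get_obs();print(o["qvel"].round(2), o["eef_pos"],o["eef_rot"].round(4))
E
```

```text
t: 2.7
eef_pos: [521.5, 211.2, 53.1]
eef_rot: [[0.004, 0.965, 0.264], [-0.005, 0.264, -0.965], [-1.0, 0.003, 0.006]]
ft_force: [-0.3, -0.0, 0.3]
finger_gap: 0.999
[ 0.13 -0.52  0.06 -0.03  0.03 -0.02  0.01] [521.83481045 211.09280076  53.44205233] [[ 0.0049  0.9646  0.2636]
 [-0.0049  0.2636 -0.9646]
 [-1.      0.0034  0.006 ]]
```

View pics/w3.png

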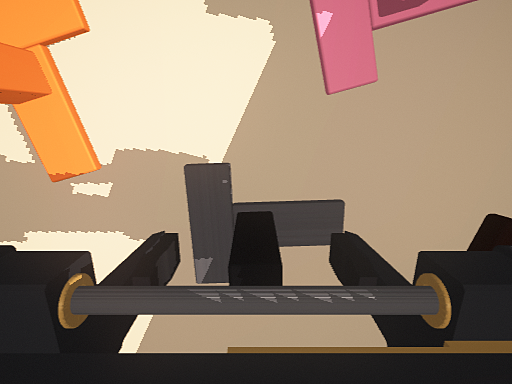

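The post sits midway between the fingers at (255,250), and the plate edges line up with the jaw axis. Closing the gripper.

```bash
python3 -m creep '[{"hand":0,"linear":[0,0,0],"rot":[0,0,0]},{"hand":-0.5,"linear":[0,0,0],"rot":[0,0,0]},{"hand":-0.6,"linear":[0,0,0],"rot":[0,0,0]},{"hand":-1,"linear":[0,0,0],"rot":[0,0,0]},{"hand":-1,"linear":[0,0,0],"rot":[0,0,0]},{"hand":-1,"linear":[0,0,0],"rot":[0,0,0]}]' 30
```

```text
t: 3.5
eef_pos: [521.8, 211.1, 53.4]
eef_rot: [[0.005, 0.965, 0.264], [-0.005, 0.264, -0.965], [-1.0, 0.003, 0.006]]
ft_force: [-1.0, -0.3, -0.9]
finger_gap: 0.344
```

```bash
python3 -m creep '[{"hand":-1,"linear":[0,0,0],"rot":[0,0,0]},{"hand":-1,"linear":[0,0,0],"rot":[0,0,0]},{"hand":-1,"linear":[0,0,0],"rot":[0,0,0]}]' 30
python3 - <<'E'
from h import *
from cell import r, imaging
p=imaging.capture("wrist"); np.savez("pics/w4.npz",**{k:p[k] for k in("color","range_z","K","view")})
cv2.imwrite("pics/w4.png",p["color"][:,:,::-1])
o=r.get_obs();print(o["ft_force"].round(2), o["eef_pos"],o["eef_rot"].round(4),o["finger_gap"])
E
```

```text
t: 3.88
eef_pos: [521.9, 211.0, 53.4]
eef_rot: [[0.005, 0.965, 0.263], [-0.005, 0.264, -0.965], [-1.0, 0.003, 0.006]]
ft_force: [0.4, 0.7, -0.5]
finger_gap: 0.268
[-0.23 -0.23 -0.39] [521.85937748 211.06666933  53.40415589] [[ 0.0049  0.9646  0.2635]
 [-0.0049  0.2636 -0.9646]
 [-1.      0.0034  0.006 ]] 0.2667180123910725
```

View pics/w4.png

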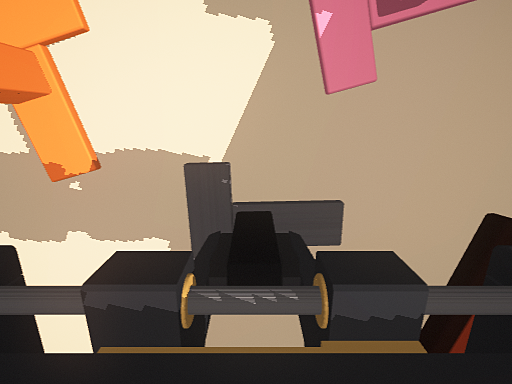

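Gripped: the opening is 23.5 mm and the riser is still on the table, so riser origin z = TCP z − 53.4. Lifting.

```bash
python3 -m creep '[{"hand":-1,"linear":[-4,0,0],"rot":[0,0,0]},{"hand":-1,"linear":[-16,0,0],"rot":[0,0.003,-0.002]},{"hand":-1,"linear":[-45,0,0],"rot":[0,0.006,-0.003]},{"hand":-1,"linear":[-85,0,0],"rot":[0,0.006,-0.003]},{"hand":-1,"linear":[-120,0,0],"rot":[0,0.006,-0.003]},{"hand":-1,"linear":[-140,0,0],"rot":[0,0.006,-0.003]},{"hand":-1,"linear":[-148,0,0],"rot":[0,0.006,-0.003]},{"hand":-1,"linear":[-148,0,0],"rot":[0,0.006,-0.003]}]' 30
python3 - <<'E'
from h import *
from cell import r, imaging
p=imaging.capture("wrist"); np.savez("pics/w5.npz",**{k:p[k] for k in("color","range_z","K","view")})
cv2.imwrite("pics/w5.png",p["color"][:,:,::-1])
o=r.get_obs();print(o["ft_force"].round(2), o["eef_pos"],o["eef_rot"].round(4),o["finger_gap"])
R=o["eef_rot"];P=o["eef_pos"]
# riser in tool frame
W=cloud(p); T=(W-P)@R
m=np.zeros(T.shape[:2],bool)
m[140:290,170:360]=1
up=-T[...,0]
for lo,hi in((-38,-24),(34,48)):
    s=T[m&(up>lo)&(up<hi)]; print(lo,len(s),np.median(-s[:,0]) if len(s) else 0, cv2.minAreaRect(s[:,1:].astype(np.float32)) if len(s)>5 else 0, s[:,1:].min(0),s[:,1:].max(0))
E
```

```text
t: 4.92
eef_pos: [521.0, 211.7, 201.6]
eef_rot: [[0.0, 0.965, 0.264], [0.0, 0.264, -0.965], [-1.0, 0.0, -0.0]]
ft_force: [-0.8, -0.2, -4.8]
finger_gap: 0.267
[ 0.05  0.84 -4.63] [520.5740542  211.55114882 200.90180793] [[-8.000e-04  9.646e-01  2.636e-01]
 [-4.000e-04  2.636e-01 -9.646e-01]
 [-1.000e+00 -8.000e-04  2.000e-04]] 0.27525533396640095
-38 6676 -29.029127374456927 ((7.5043487548828125, -11.831367492675781), (68.30953979492188, 105.89350891113281), 88.24128723144531) [-45.98788417 -44.92916515] [60.7625376  23.89200024]
34 2923 40.83991327507604 ((-0.011823654174804688, -7.228738784790039), (12.642227172851562, 54.648399353027344), 89.56185150146484) [-27.36755566 -13.56153127] [27.28430936 -0.81533979]
```

View pics/w5.png

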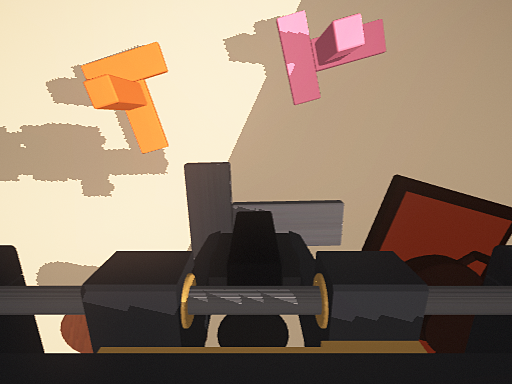

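```bash
python3 - <<'E'
from h import *
from cell import r
p=np.load("pics/w5.npz");o=r.get_obs();R=o["eef_rot"];P=o["eef_pos"]
T=(cloud(p)-P)@R; up=-T[...,0]
m=np.zeros(up.shape,bool); m[140:290,170:360]=1; m&=(up>-34)&(up<-24)
s=T[m][:,1:]
def edge(sel,ax,fn,other):
    q=s[sel]; b=np.arange(q[:,other].min()+2,q[:,other].max()-2,3); 
    pts=[(b0+1.5,fn(q[(q[:,other]>=b0)&(q[:,other]<b0+3),ax])) for b0 in b]; pts=np.array(pts); c=np.polyfit(pts[:,0],pts[:,1],1); return np.degrees(np.arctan(c[0])).round(2),np.polyval(c,0).round(2),len(pts)
print("stem top edge z(y)",edge((s[:,0]>20)&(s[:,0]<58),1,np.min,0),"expect -16")
print("cross z edge",edge((s[:,0]>-43)&(s[:,0]<-17),1,np.min,0),"expect -44")
print("cross left y(z)",edge((s[:,1]>-42)&(s[:,1]<0)&(s[:,0]<-10),0,np.min,1),"expect -45")
print("cross right y(z)",edge((s[:,1]>-42)&(s[:,1]<-20)&(s[:,0]<0),0,np.max,1),"expect -15")
print("stem end y(z)",edge((s[:,1]>-12)&(s[:,1]<12)&(s[:,0]>30),0,np.max,1),"expect 61")
# tilt: plane fit
q=T[m]; c=np.linalg.lstsq(np.c_[q[:,1:],np.ones(len(q))],-q[:,0],rcond=None)[0]; print(c)
E
```

```text
stem top edge z(y) (np.float64(-0.92), np.float64(-17.61), 12) expect -16
cross z edge (np.float64(-0.96), np.float64(-45.21), 8) expect -44
cross left y(z) (np.float64(1.28), np.float64(-44.72), 13) expect -45
cross right y(z) (np.float64(1.02), np.float64(-15.1), 6) expect -15
stem end y(z) (np.float64(0.62), np.float64(60.44), 7) expect 61
[-3.82695075e-03  3.78270447e-03 -2.90297957e+01]
```

```bash
python3 -m creep '[{"hand":-1,"linear":[0,-6,20],"rot":[0,0,0]},{"hand":-1,"linear":[0,-18,60],"rot":[0.02,0,0]},{"hand":-1,"linear":[0,-33,115],"rot":[0.05,0,0]},{"hand":-1,"linear":[0,-49,170],"rot":[0.08,0,0]},{"hand":-1,"linear":[0,-65,225],"rot":[0.1,0,0]},{"hand":-1,"linear":[0,-81,280],"rot":[0.12,0,0]},{"hand":-1,"linear":[0,-97,335],"rot":[0.14,0,0]},{"hand":-1,"linear":[0,-112,385],"rot":[0.155,0,0]}]' 30
```

```text
t: 5.98
eef_pos: [511.9, -193.2, 200.2]
eef_rot: [[-0.003, 0.994, 0.108], [-0.001, 0.108, -0.994], [-1.0, -0.003, 0.001]]
ft_force: [0.4, 0.2, -4.3]
finger_gap: 0.271
```

```bash
python3 -m creep '[{"hand":-1,"linear":[0,-5,48],"rot":[0,0,0]},{"hand":-1,"linear":[0,-10,95],"rot":[0,0,0]},{"hand":-1,"linear":[0,-15,135],"rot":[0,0,0]},{"hand":-1,"linear":[0,-18,162],"rot":[0,0,0]},{"hand":-1,"linear":[0,-19,172],"rot":[0,0,0]},{"hand":-1,"linear":[0,-19,172],"rot":[0,0,0]},{"hand":-1,"linear":[0,-19,172],"rot":[0,0,0]}]' 30
python3 - <<'E'
from h import *
from cell import r, imaging
p=imaging.capture("wrist"); o=r.get_obs()
np.savez("pics/w6.npz",P=o["eef_pos"],R=o["eef_rot"],**{k:p[k] for k in("color","range_z","K","view")})
cv2.imwrite("pics/w6.png",p["color"][:,:,::-1])
print(o["ft_force"].round(2), o["eef_pos"],o["eef_rot"].round(4),o["finger_gap"],o["joint_positions"].round(1))
E
```

```text
t: 6.85
eef_pos: [511.8, -364.2, 200.1]
eef_rot: [[-0.004, 0.994, 0.111], [0.001, 0.111, -0.994], [-1.0, -0.004, -0.001]]
ft_force: [-0.1, 0.9, -4.5]
finger_gap: 0.271
[ 0.1  0.6 -4.8] [ 511.97731889 -364.25066546  200.2606673 ] [[-3.600e-03  9.938e-01  1.109e-01]
 [ 5.000e-04  1.109e-01 -9.938e-01]
 [-1.000e+00 -3.500e-03 -9.000e-04]] 0.2697691137523735 [32.9 42.2 -3.1 91.4  3.  46.7 34.9]
```

View pics/w6.png

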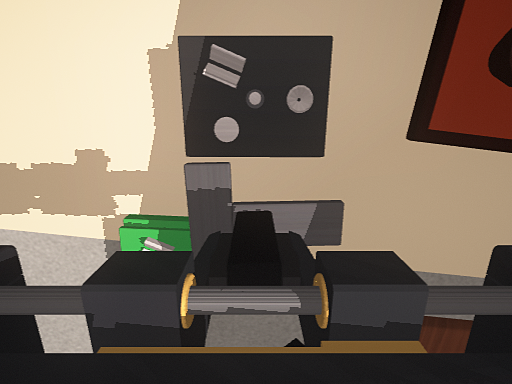

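The base shows clearly: groove at (223,66), cone at (300,98), flat at (227,129) and plunger at (255,98). Measuring its pose with the same camera.

```bash
python3 - <<'E'
from h import *
p=np.load("pics/w6.npz"); W=cloud(p); z=W[...,2]; P=p["P"];R=p["R"]
T=(W-P)@R
m=np.zeros(z.shape,bool); m[25:161,165:345]=1
h=z[m]; hist=np.histogram(h,np.arange(25,75,1)); print(list(zip(hist[1],hist[0])))
dk=np.median(z[60:130,262:280]); print("deck",dk)
d=m&(abs(z-dk)<3); s=W[d]
c=np.linalg.lstsq(np.c_[s[:,:2]-s[:,:2].mean(0),np.ones(len(s))],s[:,2],rcond=None)[0]; print("plane",c)
dd=m&(z>dk-2.5)
pts=W[dd][:,:2].astype(np.float32)
print(cv2.minAreaRect(pts), cv2.minAreaRect(W[d][:,:2].astype(np.float32)))
for nm,(u,v),rr,lo,hi in(("plunger",(255,98),12,18,26),("cone",(300,98),16,8,14),("flat",(227,129),16,1.8,5),("groove",(223,66),28,7,14)):
    vv,uu=np.mgrid[:384,:512]; k=((uu-u)**2+(vv-v)**2<rr*rr)&(z>dk+lo)&(z<dk+hi); q=W[k]
    if len(q)>3: (cx,cr)=cv2.minEnclosingCircle(q[:,:2].astype(np.float32)); print(nm,len(q),q.mean(0).round(2),np.round(cx,2),round(cr,2),cv2.minAreaRect(q[:,:2].astype(np.float32)))
E
```

```text
[(np.int64(25), np.int64(0)), (np.int64(26), np.int64(0)), (np.int64(27), np.int64(0)), (np.int64(28), np.int64(0)), (np.int64(29), np.int64(0)), (np.int64(30), np.int64(0)), (np.int64(31), np.int64(0)), (np.int64(32), np.int64(0)), (np.int64(33), np.int64(0)), (np.int64(34), np.int64(0)), (np.int64(35), np.int64(0)), (np.int64(36), np.int64(0)), (np.int64(37), np.int64(0)), (np.int64(38), np.int64(0)), (np.int64(39), np.int64(0)), (np.int64(40), np.int64(0)), (np.int64(41), np.int64(3)), (np.int64(42), np.int64(196)), (np.int64(43), np.int64(2545)), (np.int64(44), np.int64(7337)), (np.int64(45), np.int64(4669)), (np.int64(46), np.int64(736)), (np.int64(47), np.int64(363)), (np.int64(48), np.int64(246)), (np.int64(49), np.int64(110)), (np.int64(50), np.int64(125)), (np.int64(51), np.int64(127)), (np.int64(52), np.int64(164)), (np.int64(53), np.int64(252)), (np.int64(54), np.int64(312)), (np.int64(55), np.int64(210)), (np.int64(56), np.int64(120)), (np.int64(57), np.int64(49)), (np.int64(58), np.int64(6)), (np.int64(59), np.int64(1)), (np.int64(60), np.int64(0)), (np.int64(61), np.int
[... 592 characters left out ...]
387695312, 117.44681549072266), 6.257460117340088)
plunger 123 [ 501.31 -274.69   67.51] [ 501.42 -274.67] 5.79 ((501.27020263671875, -274.6105651855469), (10.499614715576172, 11.17208480834961), 51.79171371459961)
cone 352 [ 545.81 -269.62   54.53] [ 546.07 -269.94] 13.22 ((546.0394897460938, -269.9289245605469), (25.540771484375, 25.584304809570312), 69.58596801757812)
flat 448 [ 474.72 -307.48   47.7 ] [ 473.3  -307.21] 14.39 ((474.96978759765625, -307.6273498535156), (25.622203826904297, 24.632734298706055), 27.890666961669922)
groove 588 [ 468.38 -247.57   54.08] [ 468.35 -248.39] 21.6 ((468.4193115234375, -247.99496459960938), (28.713502883911133, 34.03025436401367), 74.44473266601562)
```

```bash
python3 - <<'E'
from h import *
from scipy.optimize import minimize
for f in ("w4","w5","w6"):
    p=np.load(f"pics/{f}.npz"); 
    V=p["view"]
    # camera->tool from w6 pose (rigid mount)
    w6=np.load("pics/w6.npz"); V6=w6["view"]
    K=p["K"];z=p["range_z"]; v,u=np.mgrid[:384,:512]
    c=np.stack([(u-K[0,2])/K[0,0]*z,(v-K[1,2])/K[1,1]*z,z],-1)
    W6=(c-V6[:3,3])@V6[:3,:3]; T=(W6-w6["P"])@w6["R"]; up=-T[...,0]
    m=np.zeros(up.shape,bool); m[155:250,170:360]=1; m&=(up>-34)&(up<-24)
    # template match: stem+crossbar outline points visible; maximise IoU on fine grid in tool y,z
    q=T[m][:,1:]
    def inside(x,y,e): return ((x>-15-1e-9)&(x<61)&(abs(y)<16))|((x>-45)&(x<-15)&(abs(y)<44))
    def sd(x,y): # signed dist approx union of boxes
        def box(a,b,hx,hy): 
            dx=abs(x-a)-hx;dy=abs(y-b)-hy; return np.hypot(np.maximum(dx,0),np.maximum(dy,0))+np.minimum(np.maximum(dx,dy),0)
        return np.minimum(box(23,0,38,16),box(-30,0,15,44))
    # boundary pixels of mask (exclude crop border and bottom occluded part)
    mm=m.astype(np.uint8); e=(mm-cv2.erode(mm,np.ones((3,3),np.uint8)))>0
    e&= (T[...,2]<-14)&(np.arange(384)[:,None]<225)
    b=T[e][:,1:]
    def cost(a):
        t=np.radians(a[2]); x=b[:,0]-a[0]; y=-(b[:,1]-a[1]); X=np.cos(t)*x+np.sin(t)*y; Y=-np.sin(t)*x+np.cos(t)*y
        return np.minimum(abs(sd(X,Y)),3).mean()
    r=minimize(cost,[0,-1,0.5],method="Nelder-Mead"); print(f,r.x.round(2),round(r.fun,2),len(b),np.median(up[m]))
E
```

```text
w4 [-0.6  -1.05  1.15] 0.6 354 -29.822965570950107
w5 [-0.71 -1.02  1.17] 0.82 370 -29.851993203437658
w6 [-0.72 -1.09  1.05] 1.03 441 -29.889871047599577
```

```bash
python3 -m creep '[{"hand":-1,"linear":[0,0,-15],"rot":[0.005,0,0.0035]},{"hand":-1,"linear":[0,0,-45],"rot":[0.013,0,0.0035]},{"hand":-1,"linear":[10,-0.3,-72],"rot":[0.013,-0.001,0.0035]},{"hand":-1,"linear":[30,-0.3,-85],"rot":[0.013,-0.001,0.0035]},{"hand":-1,"linear":[50,-0.3,-88.9],"rot":[0.013,-0.001,0.0035]},{"hand":-1,"linear":[60,-0.3,-88.9],"rot":[0.013,-0.001,0.0035]},{"hand":-1,"linear":[60,-0.3,-88.9],"rot":[0.013,-0.001,0.0035]},{"hand":-1,"linear":[60,-0.3,-88.9],"rot":[0.013,-0.001,0.0035]}]' 30
python3 -c "
from cell import r
o=r.get_obs();print(o['eef_pos'].round(2),o['eef_rot'].round(4).tolist(),o['ft_force'].round(2),o['qvel'].round(1))"
```

```text
t: 7.9
eef_pos: [502.1, -276.3, 141.1]
eef_rot: [[0.001, 0.995, 0.098], [-0.001, 0.098, -0.995], [-1.0, 0.001, 0.001]]
ft_force: [0.1, 1.3, -4.2]
finger_gap: 0.273
[ 502.12 -276.26  141.07] [[0.0013, 0.9952, 0.0976], [-0.0008, 0.0976, -0.9952], [-1.0, 0.0013, 0.0009]] [ 0.13  1.31 -4.21] [ 0.2 -0.3  0.1 -0.2 -0.  -0.1  0.1]
```

```bash
python3 -m creep '[{"hand":-1,"linear":[8,-0.3,-0.3],"rot":[0,0,0]},{"hand":-1,"linear":[16,-0.3,-0.3],"rot":[0,0,0]},{"hand":-1,"linear":[22,-0.3,-0.3],"rot":[0,0,0]},{"hand":-1,"linear":[26,-0.3,-0.3],"rot":[0,0,0]},{"hand":-1,"linear":[26,-0.3,-0.3],"rot":[0,0,0]}]' 30
python3 - <<'E'
from h import *
from cell import r, imaging
o=r.get_obs();print(o['eef_pos'].round(2),o['eef_rot'].round(4).tolist(),o['ft_force'].round(2),o['qvel'].round(1))
for n in("wrist","scene"):
    p=imaging.capture(n)
    a=p["color"][:,:,::-1]
    if n=="scene": a=cv2.resize(a[190:310,140:260],(720,720),interpolation=cv2.INTER_CUBIC)[:600]
    cv2.imwrite(f"pics/{n}7.png",a)
E
```

```text
t: 8.52
eef_pos: [501.6, -275.9, 114.6]
eef_rot: [[0.001, 0.995, 0.098], [-0.0, 0.098, -0.995], [-1.0, 0.001, 0.001]]
ft_force: [0.7, -0.5, -5.2]
finger_gap: 0.272
[ 501.63 -275.91  114.64] [[0.0007, 0.9952, 0.0976], [-0.0005, 0.0976, -0.9952], [-1.0, 0.0006, 0.0005]] [ 0.66 -0.48 -5.19] [ 0.  -0.6  0.  -0.4 -0.   0.2 -0. ]
```

View pics/wrist7.png

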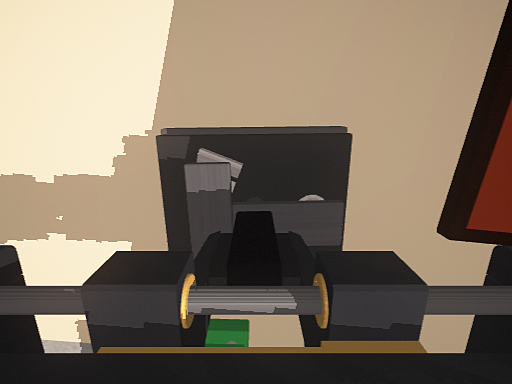

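View pics/scene7.png

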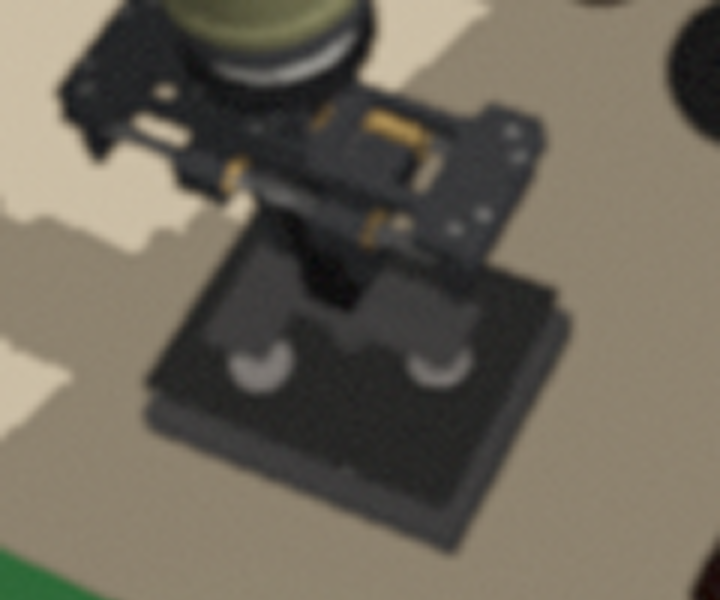

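The riser sits over the deck with its edges parallel, and the groove at (218,165) and cone at (313,198) show behind the plate. Lowering slowly while watching the force.

```bash
python3 -m creep '[{"hand":-1,"linear":[2,0.2,0],"rot":[0,0,0]},{"hand":-1,"linear":[4,0.2,0],"rot":[0,0,0]},{"hand":-1,"linear":[5.5,0.2,0],"rot":[0,0,0]},{"hand":-1,"linear":[7,0.2,0],"rot":[0,0,0]},{"hand":-1,"linear":[7,0.2,0],"rot":[0,0,0]}]' 30; python3 -m creep '[{"hand":-1,"linear":[0.5,0,0],"rot":[0,0,0]},{"hand":-1,"linear":[1,0,0],"rot":[0,0,0]},{"hand":-1,"linear":[1,0,0],"rot":[0,0,0]}]' 30
```

```text
t: 9.25
eef_pos: [502.0, -276.0, 107.9]
eef_rot: [[0.001, 0.995, 0.098], [-0.001, 0.098, -0.995], [-1.0, 0.001, 0.001]]
ft_force: [0.4, -0.1, -4.3]
finger_gap: 0.272
t: 9.62
eef_pos: [502.1, -276.0, 106.9]
eef_rot: [[0.001, 0.995, 0.098], [-0.001, 0.098, -0.995], [-1.0, 0.001, 0.001]]
ft_force: [-0.0, -0.2, -4.6]
finger_gap: 0.272
```

```bash
for i in 1; do python3 -m creep '[{"hand":-1,"linear":[0.5,0,0],"rot":[0,0,0]},{"hand":-1,"linear":[1,0,0],"rot":[0,0,0]},{"hand":-1,"linear":[1,0,0],"rot":[0,0,0]}]' 30; done
```

```text
t: 10.0
eef_pos: [502.0, -276.0, 105.9]
eef_rot: [[0.001, 0.995, 0.098], [-0.001, 0.098, -0.995], [-1.0, 0.001, 0.001]]
ft_force: [0.1, -0.6, -4.5]
finger_gap: 0.27
```

```bash
python3 -m creep '[{"hand":-1,"linear":[0.5,0,0],"rot":[0,0,0]},{"hand":-1,"linear":[0.7,0,0],"rot":[0,0,0]},{"hand":-1,"linear":[0.7,0,0],"rot":[0,0,0]}]' 30
```

```text
t: 10.38
eef_pos: [502.1, -276.0, 105.3]
eef_rot: [[0.001, 0.995, 0.098], [-0.001, 0.098, -0.995], [-1.0, 0.001, 0.001]]
ft_force: [-0.2, 0.3, -3.5]
finger_gap: 0.271
```

```bash
python3 -m creep '[{"hand":-1,"linear":[0.4,0,0],"rot":[0,0,0]},{"hand":-1,"linear":[0.4,0,0],"rot":[0,0,0]}]' 30
```

```text
t: 10.62
eef_pos: [502.1, -276.0, 105.2]
eef_rot: [[0.001, 0.995, 0.098], [-0.001, 0.098, -0.995], [-1.0, 0.001, 0.001]]
ft_force: [-1.0, 0.3, 1.7]
finger_gap: 0.268
```

```bash
python3 -m creep '[{"hand":-1,"linear":[0.4,0,0],"rot":[0,0,0]},{"hand":-1,"linear":[0.4,0,0],"rot":[0,0,0]}]' 30
```

```text
t: 10.88
eef_pos: [502.1, -276.1, 105.1]
eef_rot: [[0.002, 0.995, 0.098], [-0.001, 0.098, -0.995], [-1.0, 0.001, 0.001]]
ft_force: [-1.8, 0.9, 4.3]
finger_gap: 0.271
```

Contact is at TCP z = 105.2 with almost no side force, so the plate has met the plunger. Home should be at about 101.2. I'll press straight down while still holding it level, in small force-checked steps.

```bash
python3 -m creep '[{"hand":-1,"linear":[0.3,0,0],"rot":[0,0,0]},{"hand":-1,"linear":[0.6,0,0],"rot":[0,0,0]},{"hand":-1,"linear":[0.6,0,0],"rot":[0,0,0]}]' 30
```

```text
t: 11.25
eef_pos: [502.1, -276.1, 104.6]
eef_rot: [[0.002, 0.995, 0.098], [-0.001, 0.098, -0.995], [-1.0, 0.001, 0.001]]
ft_force: [-0.7, 0.5, 3.8]
finger_gap: 0.273
```

```bash
python3 -m creep '[{"hand":-1,"linear":[0.3,0,0],"rot":[0,0,0]},{"hand":-1,"linear":[0.6,0,0],"rot":[0,0,0]},{"hand":-1,"linear":[0.6,0,0],"rot":[0,0,0]}]' 30
```

```text
t: 11.62
eef_pos: [502.1, -276.1, 103.9]
eef_rot: [[0.002, 0.995, 0.097], [-0.001, 0.097, -0.995], [-1.0, 0.001, 0.001]]
ft_force: [-1.9, 0.9, 3.6]
finger_gap: 0.271
```

```bash
python3 -m creep '[{"hand":-1,"linear":[0.4,0,0],"rot":[0,0,0]},{"hand":-1,"linear":[0.8,0,0],"rot":[0,0,0]},{"hand":-1,"linear":[1.1,0,0],"rot":[0,0,0]},{"hand":-1,"linear":[1.1,0,0],"rot":[0,0,0]}]' 30
```

```text
t: 12.12
eef_pos: [502.1, -276.0, 102.8]
eef_rot: [[0.002, 0.995, 0.098], [-0.001, 0.098, -0.995], [-1.0, 0.001, 0.001]]
ft_force: [-2.5, 0.6, 3.2]
finger_gap: 0.27
```

```bash
python3 -m creep '[{"hand":-1,"linear":[0.3,0,0],"rot":[0,0,0]},{"hand":-1,"linear":[0.6,0,0],"rot":[0,0,0]},{"hand":-1,"linear":[0.6,0,0],"rot":[0,0,0]}]' 30
```

```text
t: 12.5
eef_pos: [502.1, -276.1, 102.1]
eef_rot: [[0.002, 0.995, 0.098], [-0.001, 0.098, -0.995], [-1.0, 0.001, 0.001]]
ft_force: [-0.9, -0.0, 3.0]
finger_gap: 0.269
```

```bash
python3 -m creep '[{"hand":-1,"linear":[0.3,0,0],"rot":[0,0,0]},{"hand":-1,"linear":[0.5,0,0],"rot":[0,0,0]},{"hand":-1,"linear":[0.5,0,0],"rot":[0,0,0]}]' 30
```

```text
t: 12.88
eef_pos: [502.1, -276.1, 101.6]
eef_rot: [[0.001, 0.995, 0.097], [-0.001, 0.097, -0.995], [-1.0, 0.001, 0.001]]
ft_force: [-0.1, -0.1, 3.7]
finger_gap: 0.267
```

```bash
python3 -m creep '[{"hand":-1,"linear":[0.3,0,0],"rot":[0,0,0]},{"hand":-1,"linear":[0.3,0,0],"rot":[0,0,0]}]' 30
```

```text
t: 13.12
eef_pos: [502.1, -276.1, 101.3]
eef_rot: [[0.002, 0.995, 0.097], [-0.001, 0.097, -0.995], [-1.0, 0.001, 0.001]]
ft_force: [-1.5, 0.7, 3.5]
finger_gap: 0.273
```

```bash
python3 -m creep '[{"hand":-1,"linear":[0.3,0,0],"rot":[0,0,0]},{"hand":-1,"linear":[0.3,0,0],"rot":[0,0,0]}]' 30
```

```text
t: 13.38
eef_pos: [502.1, -276.1, 101.3]
eef_rot: [[0.002, 0.995, 0.097], [-0.001, 0.097, -0.995], [-1.0, 0.002, 0.001]]
ft_force: [-1.1, 1.5, 6.1]
finger_gap: 0.27
```

```bash
python3 -m creep '[{"hand":-1,"linear":[0.3,0,0],"rot":[0,0,0]},{"hand":-1,"linear":[0.3,0,0],"rot":[0,0,0]}]' 30
```

```text
t: 13.62
eef_pos: [502.1, -276.1, 101.2]
eef_rot: [[0.002, 0.995, 0.097], [-0.001, 0.097, -0.995], [-1.0, 0.002, 0.001]]
ft_force: [-2.2, 1.8, 6.2]
finger_gap: 0.27
```

The load is rising at TCP z = 101.2, which matches home. I'll ease the grip, let the riser settle, and open.

```bash
python3 -m creep '[{"hand":-1,"linear":[0,0,0],"rot":[0,0,0]},{"hand":-1,"linear":[0,0,0],"rot":[0,0,0]},{"hand":-1,"linear":[0,0,0],"rot":[0,0,0]}]' 4
```

```text
t: 14.0
eef_pos: [502.1, -276.2, 101.2]
eef_rot: [[0.002, 0.995, 0.097], [-0.001, 0.097, -0.995], [-1.0, 0.002, 0.001]]
ft_force: [-1.7, 0.4, 3.6]
finger_gap: 0.27
```

```bash
python3 -m creep '[{"hand":-0.3,"linear":[0,0,0],"rot":[0,0,0]},{"hand":-0.1,"linear":[0,0,0],"rot":[0,0,0]},{"hand":0.2,"linear":[0,0,0],"rot":[0,0,0]},{"hand":0.2,"linear":[0,0,0],"rot":[0,0,0]},{"hand":0.2,"linear":[0,0,0],"rot":[0,0,0]}]' 4
```

```text
t: 14.62
eef_pos: [502.2, -276.2, 101.2]
eef_rot: [[0.002, 0.995, 0.097], [-0.001, 0.097, -0.995], [-1.0, 0.002, 0.001]]
ft_force: [-0.3, -0.0, -0.6]
finger_gap: 0.598
```

```bash
python3 -m creep '[{"hand":0.2,"linear":[-10,0,0],"rot":[0,0,0]},{"hand":0.2,"linear":[-35,0,0],"rot":[0,0,0]},{"hand":0.2,"linear":[-65,0,0],"rot":[0,0,0]},{"hand":0.2,"linear":[-90,0,0],"rot":[0,0,0]},{"hand":0,"linear":[-105,0,0],"rot":[0,0,0]},{"hand":-1,"linear":[-110,0,0],"rot":[0,0,0]},{"hand":-1,"linear":[-110,0,0],"rot":[0,0,0]},{"hand":-1,"linear":[-110,0,0],"rot":[0,0,0]}]' 20
python3 - <<'E'
from h import *
from cell import r, imaging
o=r.get_obs();print(o['eef_pos'].round(2),o['ft_force'].round(2))
for n in("wrist","scene"):
    p=imaging.capture(n); W=cloud(p); 
    np.savez(f"pics/{n}8.npz",P=o["eef_pos"],R=o["eef_rot"],**{k:p[k] for k in("color","range_z","K","view")})
    a=p["color"][:,:,::-1]
    if n=="scene": a=cv2.resize(a[190:310,140:260],(720,720),interpolation=cv2.INTER_CUBIC)[:600]
    cv2.imwrite(f"pics/{n}8.png",a)
    if n=="wrist":
        c,s=np.cos(np.radians(6.27)),np.sin(np.radians(6.27))
        B=(W[...,:2]-[501.35,-274.8])@np.array([[c,-s],[s,c]]); z=W[...,2]
        near=(abs(B[...,0])<75)&(abs(B[...,1])<58)
        for nm,lo,hi,reg in(("top",137,147,np.hypot(B[...,0],B[...,1])<22),("plate",68,76,near),("deck",42,47,near)):
            k=reg&(z>lo)&(z<hi)&(np.arange(384)[:,None]<280); q=np.c_[B[k],z[k]]
            if len(q)>20:
                f=np.linalg.lstsq(np.c_[q[:,:2],np.ones(len(q))],q[:,2],rcond=None)[0]
                print(nm,len(q),"med z",np.median(q[:,2]).round(2),"tilt mrad",(f[:2]*1000).round(1),"z0",f[2].round(2),"rect",cv2.minAreaRect(q[:,:2].astype(np.float32)))
E
```

```text
t: 15.62
eef_pos: [501.4, -275.7, 210.3]
eef_rot: [[0.0, 0.995, 0.097], [-0.0, 0.097, -0.995], [-1.0, 0.0, 0.0]]
ft_force: [0.6, 0.5, 0.0]
finger_gap: 0.185
[ 501.42 -275.74  210.29] [0.65 0.48 0.02]
top 812 med z 141.44 tilt mrad [  3.5 -20.3] z0 141.38 rect ((-0.013299942016601562, -0.037654876708984375), (23.95418930053711, 23.51202964782715), 89.43936920166016)
plate 3672 med z 71.56 tilt mrad [-1.7  3.7] z0 71.53 rect ((7.96942138671875, -0.4993438720703125), (87.76242065429688, 105.92396545410156), 89.80156707763672)
deck 7515 med z 44.7 tilt mrad [-0.4  0.1] z0 44.69 rect ((0.0054473876953125, -0.000766754150390625), (115.99021911621094, 149.97178649902344), 89.99250030517578)
```

View pics/wrist8.png

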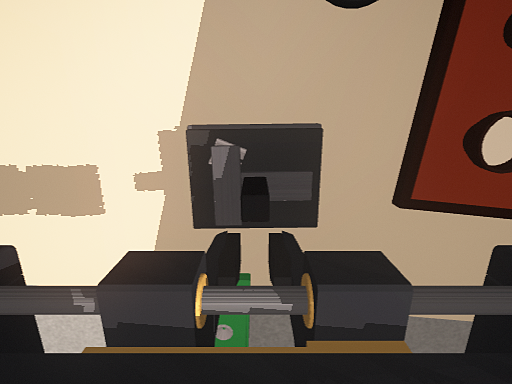

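View pics/scene8.png

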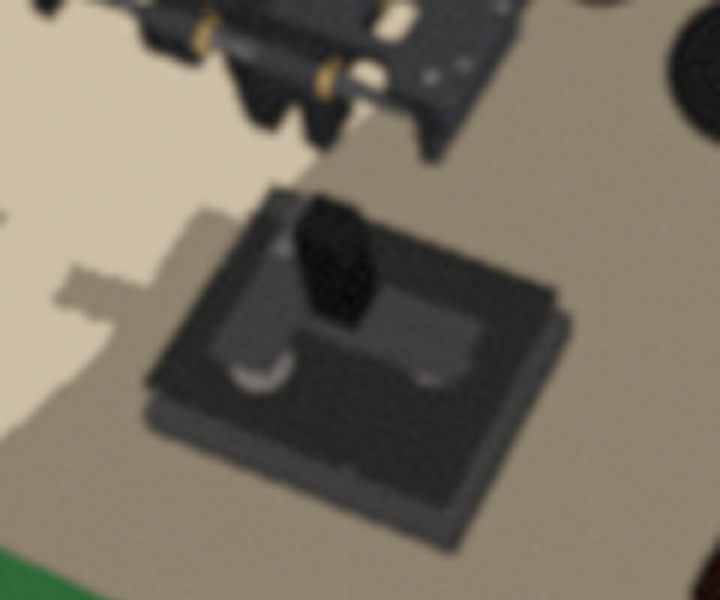

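The plate top is 26.84 mm above the deck (26.9 when home), the post centre is within 0.1 mm of the base centre, and tilt is under 4 mrad. To make sure all three feet are home I'll do a gentle press on the post's top with shut fingers.

```bash
python3 -m creep '[{"hand":-1,"linear":[0,0.4,0.3],"rot":[0,0,0]},{"hand":-1,"linear":[15,0.4,0.3],"rot":[0,0,0]},{"hand":-1,"linear":[35,0.4,0.3],"rot":[0,0,0]},{"hand":-1,"linear":[50,0.4,0.3],"rot":[0,0,0]},{"hand":-1,"linear":[60,0.4,0.3],"rot":[0,0,0]},{"hand":-1,"linear":[64,0.4,0.3],"rot":[0,0,0]},{"hand":-1,"linear":[64,0.4,0.3],"rot":[0,0,0]}]' 20
```

```text
t: 16.6
eef_pos: [502.1, -276.2, 146.3]
eef_rot: [[0.0, 0.995, 0.097], [-0.001, 0.097, -0.995], [-1.0, 0.0, 0.001]]
ft_force: [-0.6, -0.1, 0.0]
finger_gap: -0.001
```

```bash
python3 -m creep '[{"hand":-1,"linear":[1,0,0],"rot":[0,0,0]},{"hand":-1,"linear":[2,0,0],"rot":[0,0,0]},{"hand":-1,"linear":[3,0,0],"rot":[0,0,0]},{"hand":-1,"linear":[3,0,0],"rot":[0,0,0]}]' 20
```

```text
t: 17.1
eef_pos: [502.1, -276.1, 143.4]
eef_rot: [[0.0, 0.995, 0.097], [-0.001, 0.097, -0.995], [-1.0, 0.0, 0.001]]
ft_force: [0.2, 0.5, -0.4]
finger_gap: 0.002
```

```bash
python3 -m creep '[{"hand":-1,"linear":[0.5,0,0],"rot":[0,0,0]},{"hand":-1,"linear":[1,0,0],"rot":[0,0,0]},{"hand":-1,"linear":[1.2,0,0],"rot":[0,0,0]},{"hand":-1,"linear":[1.2,0,0],"rot":[0,0,0]}]' 20
```

```text
t: 17.6
eef_pos: [502.1, -276.1, 142.2]
eef_rot: [[0.001, 0.995, 0.097], [-0.001, 0.097, -0.995], [-1.0, 0.0, 0.001]]
ft_force: [0.2, 0.1, 1.1]
finger_gap: 0.004
```

```bash
python3 -m creep '[{"hand":-1,"linear":[0.3,0,0],"rot":[0,0,0]},{"hand":-1,"linear":[0.5,0,0],"rot":[0,0,0]},{"hand":-1,"linear":[0.5,0,0],"rot":[0,0,0]}]' 20
```

```text
t: 17.98
eef_pos: [502.2, -276.2, 142.2]
eef_rot: [[0.001, 0.995, 0.097], [-0.001, 0.097, -0.995], [-1.0, 0.001, 0.001]]
ft_force: [-1.0, 0.4, 6.1]
finger_gap: 0.001
```

```bash
python3 -m creep '[{"hand":-1,"linear":[0.4,0,0],"rot":[0,0,0]},{"hand":-1,"linear":[0.6,0,0],"rot":[0,0,0]},{"hand":-1,"linear":[0.6,0,0],"rot":[0,0,0]}]' 20
```

```text
t: 18.35
eef_pos: [502.2, -276.3, 142.2]
eef_rot: [[0.001, 0.995, 0.097], [-0.001, 0.097, -0.995], [-1.0, 0.001, 0.001]]
ft_force: [-1.4, -0.0, 6.2]
finger_gap: 0.004
```

```bash
python3 -m creep '[{"hand":-1,"linear":[0.4,0,0],"rot":[0,0,0]},{"hand":-1,"linear":[0.7,0,0],"rot":[0,0,0]},{"hand":-1,"linear":[0.7,0,0],"rot":[0,0,0]}]' 20
```

```text
t: 18.73
eef_pos: [502.2, -276.4, 142.1]
eef_rot: [[0.002, 0.995, 0.097], [-0.001, 0.097, -0.995], [-1.0, 0.001, 0.001]]
ft_force: [-2.1, 0.5, 8.0]
finger_gap: 0.004
```

```bash
python3 -m creep '[{"hand":-1,"linear":[0.5,0,0],"rot":[0,0,0]},{"hand":-1,"linear":[0.8,0,0],"rot":[0,0,0]},{"hand":-1,"linear":[0.95,0,0],"rot":[0,0,0]},{"hand":-1,"linear":[0.95,0,0],"rot":[0,0,0]}]' 20
```

```text
t: 19.23
eef_pos: [502.3, -276.4, 142.1]
eef_rot: [[0.002, 0.995, 0.097], [-0.002, 0.097, -0.995], [-1.0, 0.002, 0.002]]
ft_force: [-1.6, 0.7, 10.0]
finger_gap: 0.004
```

```bash
python3 -m creep '[{"hand":-1,"linear":[0.6,0,0],"rot":[0,0,0]},{"hand":-1,"linear":[0.9,0,0],"rot":[0,0,0]},{"hand":-1,"linear":[1.1,0,0],"rot":[0,0,0]},{"hand":-1,"linear":[1.1,0,0],"rot":[0,0,0]}]' 20
```

```text
t: 19.73
eef_pos: [502.2, -276.5, 142.1]
eef_rot: [[0.002, 0.995, 0.097], [-0.002, 0.097, -0.995], [-1.0, 0.002, 0.002]]
ft_force: [-3.5, 1.0, 10.7]
finger_gap: 0.007
```

```bash
python3 -m creep '[{"hand":-1,"linear":[-2,0,0],"rot":[0,0,0]},{"hand":-1,"linear":[-12,0,0],"rot":[0,0,0]},{"hand":-1,"linear":[-35,0,0],"rot":[0,0,0]},{"hand":-1,"linear":[-60,0,10],"rot":[0,0,0]},{"hand":-1,"linear":[-85,0,40],"rot":[0,0,0]},{"hand":-1,"linear":[-100,0,70],"rot":[0,0,0]},{"hand":-1,"linear":[-100,0,85],"rot":[0,0,0]},{"hand":-1,"linear":[-100,0,85],"rot":[0,0,0]}]' 20
python3 - <<'E'
from h import *
from cell import r, imaging
o=r.get_obs();print(o['eef_pos'].round(2),o['ft_force'].round(2))
for n in("wrist","scene"):
    p=imaging.capture(n); W=cloud(p); 
    a=p["color"][:,:,::-1]
    if n=="scene": a=cv2.resize(a[190:310,140:260],(720,720),interpolation=cv2.INTER_CUBIC)[:600]
    cv2.imwrite(f"pics/{n}9.png",a)
    if n=="wrist":
        z=W[...,2]
        c,s=np.cos(np.radians(6.27)),np.sin(np.radians(6.27))
        B=(W[...,:2]-[501.35,-274.8])@np.array([[c,-s],[s,c]])
        near=(abs(B[...,0])<75)&(abs(B[...,1])<58)
        for nm,lo,hi,reg in(("top",137,147,np.hypot(B[...,0],B[...,1])<22),("plate",68,76,near),("deck",42,47,near)):
            k=reg&(z>lo)&(z<hi)&(np.arange(384)[:,None]<280); q=np.c_[B[k],z[k]]
            if len(q)>20:
                f=np.linalg.lstsq(np.c_[q[:,:2],np.ones(len(q))],q[:,2],rcond=None)[0]
                print(nm,len(q),"med z",np.median(q[:,2]).round(2),"tilt mrad",(f[:2]*1000).round(1),"z0",f[2].round(2),"rect",cv2.minAreaRect(q[:,:2].astype(np.float32)))
E
```

```text
t: 20.72
eef_pos: [509.5, -361.3, 241.4]
eef_rot: [[0.001, 0.995, 0.095], [-0.001, 0.095, -0.995], [-1.0, 0.001, 0.001]]
ft_force: [0.2, 0.7, -0.6]
finger_gap: 0.006
[ 509.54 -361.28  241.37] [ 0.2   0.69 -0.61]
top 846 med z 141.47 tilt mrad [-6.3 -4.1] z0 141.42 rect ((0.1356964111328125, -0.2344799041748047), (23.285356521606445, 23.906917572021484), 89.21733856201172)
plate 3741 med z 71.51 tilt mrad [-1.4  5.4] z0 71.51 rect ((8.004810333251953, -0.23733139038085938), (87.81265258789062, 105.98579406738281), 89.76004028320312)
deck 8533 med z 44.72 tilt mrad [-0.2  0.2] z0 44.71 rect ((-0.0099029541015625, -0.000576019287109375), (115.9859619140625, 149.96453857421875), 89.99784851074219)
```

View pics/wrist9.png

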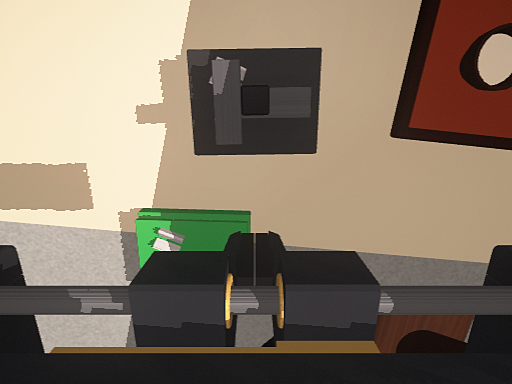

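View pics/scene9.png

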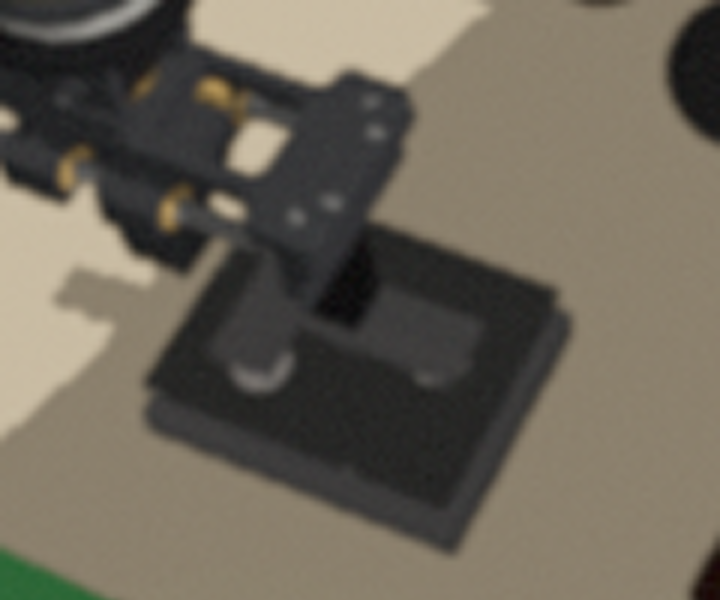

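The riser is seated in both views. The plate fit hints at 4–5 mrad of tilt about x, which could be edge pixels, so I'll check with interior pixels only.

```bash
python3 - <<'E'
from h import *
from cell import r, imaging
c,s=np.cos(np.radians(6.27)),np.sin(np.radians(6.27))
acc=[]
for i in range(6):
    p=imaging.capture("wrist"); W=cloud(p); z=W[...,2]
    B=(W[...,:2]-[501.35,-274.8])@np.array([[c,-s],[s,c]]); x,y=B[...,0],B[...,1]
    k=((x>-42)&(x<-18)&(abs(y)<41)|(x>16)&(x<57)&(abs(y)<12))&(abs(z-71.6)<3)
    A=np.c_[x[k],y[k],np.ones(k.sum())]; f=np.linalg.lstsq(A,z[k],rcond=None)[0]
    d=(abs(z-44.7)<2.5)&(abs(x)<72)&(abs(y)<56); g=np.linalg.lstsq(np.c_[x[d],y[d],np.ones(d.sum())],z[d],rcond=None)[0]
    mean=lambda a:round(float(z[k&a].mean()),2)
    print((f[:2]*1e3).round(1),f[2].round(2),g.round(4), "y+",mean((x<-15)&(y>20)&(y<38)),"y0",mean((x<-15)&(abs(y)<10)),"y-",mean((x<-15)&(y<-20)&(y>-38)),"nose",mean(x>35), k.sum())
E
```

```text
[-1.   4.6] 71.53 [-2.00000e-04  2.00000e-04  4.46991e+01] y+ 71.71 y0 71.53 y- 71.45 nose 71.49 2629
[-0.5  4.7] 71.58 [-1.00000e-04  7.00000e-04  4.47076e+01] y+ 71.72 y0 71.61 y- 71.48 nose 71.57 2611
[-1.4  6.4] 71.55 [-4.00000e-04 -0.00000e+00  4.47169e+01] y+ 71.79 y0 71.61 y- 71.44 nose 71.51 2632
[-0.5  5.3] 71.56 [-1.0000e-04  1.0000e-04  4.4705e+01] y+ 71.73 y0 71.58 y- 71.44 nose 71.54 2639
[-0.4  4.6] 71.58 [-4.00000e-04  4.00000e-04  4.46953e+01] y+ 71.71 y0 71.58 y- 71.43 nose 71.54 2609
[-1.9  4.5] 71.57 [2.00000e-04 2.00000e-04 4.47086e+01] y+ 71.82 y0 71.62 y- 71.51 nose 71.48 2645
```

```bash
python3 - <<'E'
from h import *
def tilt(f,cen,yaw,zp,zt):
    p=np.load(f"pics/{f}.npz"); W=cloud(p); z=W[...,2]; c,s=np.cos(np.radians(yaw)),np.sin(np.radians(yaw))
    B=(W[...,:2]-cen)@np.array([[c,-s],[s,c]]); x,y=B[...,0],B[...,1]
    k=((x>-42)&(x<-18)&(abs(y)<41)|(x>16)&(x<57)&(abs(y)<12))&(abs(z-zp)<3)&(np.arange(384)[:,None]<250)
    f_=np.linalg.lstsq(np.c_[x[k],y[k],np.ones(k.sum())],z[k],rcond=None)[0]
    d=(abs(z-zt)<4)&(np.hypot(x,y)<150)&~((abs(x+10)<70)&(abs(y)<60)); g=np.linalg.lstsq(np.c_[x[d],y[d],np.ones(d.sum())],z[d],rcond=None)[0]
    print(f,"plate",(f_[:2]*1e3).round(1),f_[2].round(2),k.sum(),"ground",(g[:2]*1e3).round(1),g[2].round(2))
tilt("w2",[521.3,212.4],16,24,0.5)
tilt("w3",[521.3,212.4],16,24,0.5)
tilt("wrist8",[501.35,-274.8],6.27,71.6,0.5)
# w2 precise yaw/edges & now
E
```

```text
w2 plate [-0.2 -0.7] 23.72 1684 ground [-0.1  0.2] 0.52
w3 plate [-0.4 -0.3] 23.72 4792 ground [-0.2  0.3] 0.52
wrist8 plate [-0.7  4.3] 71.6 2508 ground [-0.2  0.2] 0.52
```

The standing riser measured level (under 1 mrad), and now it reads about 5 mrad. The groove foot is about 0.3 mm high, with yaw about 0.2° short, so it is riding one flank of the groove. There's plenty of time left, so I'll regrip lightly, nudge the yaw by that amount, and press again.

```bash
python3 -m creep '[{"hand":0.2,"linear":[0,0,-15],"rot":[-0.004,0,0]},{"hand":0.2,"linear":[0,0.3,-45],"rot":[-0.008,0,0]},{"hand":0.2,"linear":[0,0.7,-70],"rot":[-0.008,0,0]},{"hand":0.2,"linear":[0,0.7,-83],"rot":[-0.008,0,0]},{"hand":0.2,"linear":[10,0.7,-85.5],"rot":[-0.008,0,0]},{"hand":0.2,"linear":[30,0.7,-85.5],"rot":[-0.008,0,0]},{"hand":0.2,"linear":[40,0.7,-85.5],"rot":[-0.008,0,0]},{"hand":0.2,"linear":[40,0.7,-85.5],"rot":[-0.008,0,0]}]' 8
python3 -c "
from cell import r
o=r.get_obs();print(o['eef_pos'].round(2),o['eef_rot'].round(4).tolist(),o['ft_force'].round(2),o['finger_gap'])"
```

```text
t: 22.12
eef_pos: [502.1, -275.5, 201.0]
eef_rot: [[0.0, 0.994, 0.105], [-0.001, 0.105, -0.994], [-1.0, 0.0, 0.001]]
ft_force: [-0.4, -0.7, 0.3]
finger_gap: 0.594
[ 502.1  -275.46  200.97] [[0.0002, 0.9945, 0.1049], [-0.0009, 0.1049, -0.9945], [-1.0, 0.0001, 0.0009]] [-0.41 -0.72  0.3 ] 0.5940914050103889
```

```bash
python3 -m creep '[{"hand":0.2,"linear":[15,0,0.6],"rot":[0.003,0,0]},{"hand":0.2,"linear":[40,0,0.6],"rot":[0.003,0,0]},{"hand":0.2,"linear":[65,0,0.6],"rot":[0.003,0,0]},{"hand":0.2,"linear":[85,0,0.6],"rot":[0.003,0,0]},{"hand":0.2,"linear":[95,0,0.6],"rot":[0.003,0,0]},{"hand":0.2,"linear":[99,0,0.6],"rot":[0.003,0,0]},{"hand":0.2,"linear":[99,0,0.6],"rot":[0.003,0,0]}]' 8
python3 -c "
from cell import r
o=r.get_obs();print(o['eef_pos'].round(2),o['eef_rot'].round(4).tolist(),o['ft_force'].round(2),o['finger_gap'])"
```

```text
t: 23.0
eef_pos: [502.4, -276.3, 102.2]
eef_rot: [[0.001, 0.995, 0.102], [-0.001, 0.102, -0.995], [-1.0, 0.001, 0.001]]
ft_force: [0.4, 1.2, 1.1]
finger_gap: 0.596
[ 502.41 -276.29  102.19] [[0.0006, 0.9948, 0.1018], [-0.0011, 0.1018, -0.9948], [-1.0, 0.0005, 0.0012]] [0.42 1.19 1.12] 0.5963049317350434
```

```bash
python3 -m creep '[{"hand":-0.2,"linear":[0,0,0],"rot":[0,0,0]},{"hand":-0.4,"linear":[0,0,0],"rot":[0,0,0]},{"hand":-0.5,"linear":[0,0,0],"rot":[0,0,0]},{"hand":-1,"linear":[0,0,0],"rot":[0,0,0]},{"hand":-1,"linear":[0,0,0],"rot":[0,0,0]},{"hand":-1,"linear":[0,0,0],"rot":[0,0,0]}]' 10
python3 -c "
from cell import r
o=r.get_obs();print(o['eef_pos'].round(2),o['eef_rot'].round(4).tolist(),o['ft_force'].round(2),o['ft_torque'].round(3),o['finger_gap'])"
```

```text
t: 23.75
eef_pos: [502.2, -276.4, 102.5]
eef_rot: [[0.0, 0.995, 0.102], [-0.001, 0.102, -0.995], [-1.0, 0.0, 0.001]]
ft_force: [-2.3, 0.7, 5.3]
finger_gap: 0.27
[ 502.17 -276.39  102.46] [[0.0003, 0.9948, 0.1017], [-0.0012, 0.1017, -0.9948], [-1.0, 0.0002, 0.0013]] [-2.29  0.67  5.28] [0.079 0.48  0.01 ] 0.2700247228329105
```

```bash
python3 -m creep '[{"hand":-1,"linear":[0.2,0,0],"rot":[-0.004,0,0]},{"hand":-1,"linear":[0.2,0,0],"rot":[-0.008,0,0]},{"hand":-1,"linear":[0.2,0,0],"rot":[-0.004,0,0]},{"hand":-1,"linear":[0.2,0,0],"rot":[0,0,0]},{"hand":-1,"linear":[0.2,0,0],"rot":[0,0,0]}]' 12
python3 - <<'E'
from h import *
from cell import r, imaging
o=r.get_obs();print(o['eef_pos'].round(2),o['eef_rot'].round(4).tolist(),o['ft_force'].round(2),o['ft_torque'].round(3),o['finger_gap'])
c,s=np.cos(np.radians(6.27)),np.sin(np.radians(6.27))
for i in range(3):
    p=imaging.capture("wrist"); W=cloud(p); z=W[...,2]
    B=(W[...,:2]-[501.35,-274.8])@np.array([[c,-s],[s,c]]); x,y=B[...,0],B[...,1]
    k=((x>-42)&(x<-18)&(abs(y)<41)|(x>16)&(x<57)&(abs(y)<12))&(abs(z-71.6)<3)&(np.arange(384)[:,None]<250)
    f=np.linalg.lstsq(np.c_[x[k],y[k],np.ones(k.sum())],z[k],rcond=None)[0]
    mean=lambda a:round(float(z[k&a].mean()),2)
    print((f[:2]*1e3).round(1),f[2].round(2),"y+",mean((x<-15)&(y>20)&(y<38)),"y0",mean((x<-15)&(abs(y)<10)),"nose",mean(x>35), k.sum())
E
```

```text
t: 24.38
eef_pos: [502.2, -276.4, 102.5]
eef_rot: [[0.0, 0.995, 0.102], [-0.001, 0.102, -0.995], [-1.0, 0.0, 0.001]]
ft_force: [-2.0, 1.5, 4.7]
finger_gap: 0.273
[ 502.19 -276.4   102.47] [[0.0004, 0.9948, 0.1021], [-0.0013, 0.1021, -0.9948], [-1.0, 0.0003, 0.0014]] [-1.96  1.45  4.75] [0.026 0.414 0.118] 0.27308167149417145
[-0.8  4.8] 71.54 y+ 71.69 y0 71.55 nose 71.52 4249
[-0.5  6.6] 71.53 y+ 71.73 y0 71.56 nose 71.51 4244
[-0.8  6.5] 71.51 y+ 71.73 y0 71.55 nose 71.47 4240
```

```bash
cat > tilt.py <<'E'
from h import *
from cell import r, imaging
from scipy.optimize import minimize
def sd(x,y):
    def box(a,b,hx,hy):
        dx=abs(x-a)-hx;dy=abs(y-b)-hy; return np.hypot(np.maximum(dx,0),np.maximum(dy,0))+np.minimum(np.maximum(dx,dy),0)
    return np.minimum(box(23,0,38,16),box(-30,0,15,44))
o=r.get_obs();print(o['t'],o['eef_pos'].round(2),"jaw",np.degrees(np.arctan2(o['eef_rot'][1,1],o['eef_rot'][0,1])).round(2),o['ft_force'].round(2),o['ft_torque'].round(3))
c,s=np.cos(np.radians(6.27)),np.sin(np.radians(6.27))
F=[];N=3
for i in range(N):
    p=imaging.capture("wrist"); W=cloud(p); z=W[...,2]
    B=(W[...,:2]-[501.35,-274.8])@np.array([[c,-s],[s,c]]); x,y=B[...,0],B[...,1]
    k=((x>-42)&(x<-18)&(abs(y)<41)|(x>16)&(x<57)&(abs(y)<12))&(abs(z-71.6)<3)&(np.arange(384)[:,None]<250)
    f=np.linalg.lstsq(np.c_[x[k],y[k],np.ones(k.sum())],z[k],rcond=None)[0]
    m=((abs(z-71.6)<5)&(abs(x)<70)&(abs(y)<55)).astype(np.uint8)
    e=((m-cv2.erode(m,np.ones((3,3),np.uint8)))>0)&((y>8)&(np.arange(384)[:,None]<225))
    b=B[e]
    def cost(a):
        t=np.radians(a[2]);X=np.cos(t)*(b[:,0]-a[0])+np.sin(t)*(b[:,1]-a[1]);Y=-np.sin(t)*(b[:,0]-a[0])+np.cos(t)*(b[:,1]-a[1])
        return np.minimum(abs(sd(X,Y)),3).mean()
    q=minimize(cost,[0,0,0],method="Nelder-Mead",options=dict(initial_simplex=[[0,0,0],[1,0,0],[0,1,0],[0,0,1]]))
    d=(abs(z-44.7)<2.5)&(abs(x)<72)&(abs(y)<56)
    pts=B[d&(np.arange(384)[:,None]<250)]
    F.append([*(f[:2]*1e3),f[2],*q.x,np.median(z[d])])
print("tilt x,y mrad, z0, riser dx,dy,dyaw, deck:",np.mean(F,0).round(2),"sd",np.std(F,0).round(2))
E
python3 -m creep '[{"hand":-1,"linear":[0.1,0,0],"rot":[-0.006,0,0]},{"hand":-1,"linear":[0.1,0,0],"rot":[-0.012,0,0]},{"hand":-1,"linear":[0.1,0,0],"rot":[-0.018,0,0]},{"hand":-1,"linear":[0.1,0,0],"rot":[-0.018,0,0]}]' 12; python3 tilt.py
```

```text
t: 25.02
eef_pos: [502.2, -276.4, 102.4]
eef_rot: [[0.0, 0.993, 0.119], [-0.001, 0.119, -0.993], [-1.0, 0.0, 0.001]]
ft_force: [-1.7, 0.7, 6.2]
finger_gap: 0.266
25.025 [ 502.18 -276.39  102.44] jaw 6.85 [-1.65  0.73  6.23] [ 0.11   0.437 -0.235]
tilt x,y mrad, z0, riser dx,dy,dyaw, deck: [-0.99  5.92 71.53  0.34 -0.24  0.46 44.7 ] sd [0.17 0.62 0.01 0.02 0.02 0.01 0.  ]
```

```bash
python3 -m creep '[{"hand":-1,"linear":[0.1,0,0],"rot":[0.01,0,0]},{"hand":-1,"linear":[0.1,0,0],"rot":[0.02,0,0]},{"hand":-1,"linear":[0.1,0,0],"rot":[0.028,0,0]},{"hand":-1,"linear":[0.1,0,0],"rot":[0.028,0,0]}]' 12; python3 tilt.py
```

```text
t: 25.68
eef_pos: [502.1, -276.2, 102.5]
eef_rot: [[0.0, 0.996, 0.093], [-0.001, 0.093, -0.996], [-1.0, 0.0, 0.001]]
ft_force: [-1.1, 0.2, 4.7]
finger_gap: 0.271
25.675 [ 502.12 -276.15  102.46] jaw 5.32 [-1.14  0.22  4.73] [0.12  0.478 0.307]
tilt x,y mrad, z0, riser dx,dy,dyaw, deck: [-0.16  7.71 71.52  0.31  0.09 -0.43 44.68] sd [0.23 0.9  0.01 0.13 0.02 0.03 0.01]
```

Twisting the riser ±0.45° barely changes the tilt. So the groove foot isn't wedged on a flank. It is hanging about 0.3 mm up while the plunger holds the plate, because side forces during my presses tipped the riser toward the flat side. I'll centre the yaw, release, and press the top slightly toward the groove side.

```bash
python3 -m creep '[{"hand":-1,"linear":[0,0,0],"rot":[-0.007,0,0]},{"hand":-1,"linear":[0,0,0],"rot":[-0.0135,0,0]},{"hand":-1,"linear":[0,0,0],"rot":[-0.0135,0,0]}]' 6; python3 -m creep '[{"hand":-1,"linear":[0,0,0],"rot":[0,0,0]},{"hand":-0.2,"linear":[0,0,0],"rot":[0,0,0]},{"hand":0.2,"linear":[0,0,0],"rot":[0,0,0]},{"hand":0.2,"linear":[0,0,0],"rot":[0,0,0]},{"hand":0.2,"linear":[0,0,0],"rot":[0,0,0]}]' 4; python3 tilt.py
```

```text
t: 26.2
eef_pos: [502.1, -276.1, 102.4]
eef_rot: [[0.0, 0.994, 0.106], [-0.001, 0.106, -0.994], [-1.0, 0.0, 0.001]]
ft_force: [-2.4, 1.5, 5.2]
finger_gap: 0.271
t: 26.82
eef_pos: [502.1, -276.1, 102.3]
eef_rot: [[0.0, 0.994, 0.106], [-0.001, 0.106, -0.994], [-1.0, 0.0, 0.001]]
ft_force: [-0.4, 0.5, 0.7]
finger_gap: 0.603
26.825 [ 502.14 -276.13  102.35] jaw 6.1 [-0.42  0.49  0.66] [-0.067  0.111  0.037]
tilt x,y mrad, z0, riser dx,dy,dyaw, deck: [ 2.240e+00  3.600e-01  7.152e+01  1.200e-01  3.000e-02 -2.000e-02
  4.468e+01] sd [0.36 0.52 0.   0.03 0.02 0.02 0.01]
```

After the twist and release, the riser is level (y tilt 0.4 mrad), yaw 0.0° and centred within 0.1 mm. One more central press on the top, keeping side forces small.

```bash
python3 -m creep '[{"hand":0.2,"linear":[-10,0,0],"rot":[0,0,0]},{"hand":0.2,"linear":[-30,0,0],"rot":[0,0,0]},{"hand":0.2,"linear":[-50,0,0],"rot":[0,0,0]},{"hand":-1,"linear":[-55,0,0],"rot":[0,0,0]},{"hand":-1,"linear":[-55,0,0],"rot":[0,0,0]},{"hand":-1,"linear":[-55,0,0],"rot":[0,0,0]},{"hand":-1,"linear":[-55,0,0],"rot":[0,0,0]},{"hand":-1,"linear":[-55,0,0],"rot":[0,0,0]}]' 20;  python3 -m creep '[{"hand":-1,"linear":[0,0,0],"rot":[0,0,0]},{"hand":-1,"linear":[0,0,0],"rot":[0,0,0]},{"hand":-1,"linear":[5,0,0],"rot":[0,0,0]},{"hand":-1,"linear":[10,0,0],"rot":[0,0,0]},{"hand":-1,"linear":[12,0,0],"rot":[0,0,0]},{"hand":-1,"linear":[12,0,0],"rot":[0,0,0]}]' 20; python3 -c "
from cell import r
o=r.get_obs();print(o['eef_pos'].round(2),o['eef_rot'].round(4).tolist(),o['ft_force'].round(2))"
```

```text
t: 27.98
eef_pos: [502.0, -276.0, 157.0]
eef_rot: [[-0.0, 0.994, 0.106], [-0.001, 0.106, -0.994], [-1.0, -0.001, 0.001]]
ft_force: [0.3, -0.1, -0.3]
finger_gap: 0.056
t: 28.72
eef_pos: [501.8, -275.9, 144.7]
eef_rot: [[-0.001, 0.994, 0.106], [-0.0, 0.106, -0.994], [-1.0, -0.001, 0.0]]
ft_force: [-0.3, 0.5, -0.4]
finger_gap: 0.004
[ 501.77 -275.92  144.7 ] [[-0.001, 0.9943, 0.1062], [-0.0004, 0.1062, -0.9943], [-1.0, -0.0011, 0.0002]] [-0.26  0.55 -0.36]
```

```bash
python3 -m creep '[{"hand":-1,"linear":[1,0,0],"rot":[0,0,0]},{"hand":-1,"linear":[2,0,0],"rot":[0,0,0]},{"hand":-1,"linear":[2.5,0,0],"rot":[0,0,0]},{"hand":-1,"linear":[2.9,0,0],"rot":[0,0,0]},{"hand":-1,"linear":[2.9,0,0],"rot":[0,0,0]}]' 20; python3 -m creep '[{"hand":-1,"linear":[0.5,-0.1,-0.1],"rot":[0,0,0]},{"hand":-1,"linear":[0.8,-0.1,-0.1],"rot":[0,0,0]},{"hand":-1,"linear":[0.8,-0.1,-0.1],"rot":[0,0,0]}]' 20
```

```text
t: 29.35
eef_pos: [501.9, -276.0, 142.1]
eef_rot: [[-0.001, 0.994, 0.106], [-0.001, 0.106, -0.994], [-1.0, -0.001, 0.001]]
ft_force: [-0.8, -0.0, 3.4]
finger_gap: 0.005
t: 29.72
eef_pos: [501.9, -276.1, 142.1]
eef_rot: [[0.0, 0.994, 0.106], [-0.001, 0.106, -0.994], [-1.0, -0.0, 0.001]]
ft_force: [-1.0, -0.1, 7.4]
finger_gap: 0.009
```

```bash
python3 -m creep '[{"hand":-1,"linear":[0.6,-0.15,-0.1],"rot":[0,0,0]},{"hand":-1,"linear":[0.9,-0.2,-0.1],"rot":[0,0,0]},{"hand":-1,"linear":[1.05,-0.2,-0.1],"rot":[0,0,0]},{"hand":-1,"linear":[1.05,-0.2,-0.1],"rot":[0,0,0]}]' 20; python3 tilt.py
```

```text
t: 30.22
eef_pos: [501.9, -276.2, 142.0]
eef_rot: [[0.001, 0.994, 0.106], [-0.002, 0.106, -0.994], [-1.0, 0.001, 0.002]]
ft_force: [-1.9, 1.7, 9.3]
finger_gap: 0.003
30.225 [ 501.94 -276.21  142.01] jaw 6.07 [-1.93  1.68  9.33] [0.154 0.437 0.032]
tilt x,y mrad, z0, riser dx,dy,dyaw, deck: [4.800e-01 2.920e+00 7.145e+01 2.600e-01 4.000e-02 1.000e-02 4.469e+01] sd [0.11 0.32 0.01 0.04 0.01 0.04 0.01]
```

```bash
python3 -m creep '[{"hand":-1,"linear":[0.6,-0.2,-0.3],"rot":[0,0,0]},{"hand":-1,"linear":[0.9,-0.4,-0.6],"rot":[0,0,0]},{"hand":-1,"linear":[1.05,-0.4,-0.8],"rot":[0,0,0]},{"hand":-1,"linear":[1.05,-0.4,-0.8],"rot":[0,0,0]}]' 20; python3 tilt.py
```

```text
t: 30.88
eef_pos: [501.9, -276.0, 142.0]
eef_rot: [[0.002, 0.994, 0.106], [-0.003, 0.106, -0.994], [-1.0, 0.002, 0.003]]
ft_force: [-0.6, 0.9, 8.8]
finger_gap: 0.004
30.875 [ 501.89 -275.99  142.03] jaw 6.06 [-0.59  0.87  8.84] [ 0.015  0.376 -0.046]
tilt x,y mrad, z0, riser dx,dy,dyaw, deck: [ 1.030e+00  7.200e-01  7.143e+01  2.300e-01  6.000e-02 -4.000e-02
  4.468e+01] sd [0.18 0.89 0.01 0.05 0.01 0.02 0.  ]
```

```bash
python3 -m creep '[{"hand":-1,"linear":[0.7,-0.2,-0.4],"rot":[0,0,0]},{"hand":-1,"linear":[1.0,-0.2,-0.8],"rot":[0,0,0]},{"hand":-1,"linear":[1.2,-0.2,-1.0],"rot":[0,0,0]},{"hand":-1,"linear":[1.2,-0.2,-1.0],"rot":[0,0,0]}]' 20; python3 tilt.py
```

```text
t: 31.52
eef_pos: [501.9, -275.9, 142.0]
eef_rot: [[0.004, 0.994, 0.105], [-0.004, 0.105, -0.994], [-1.0, 0.003, 0.005]]
ft_force: [-0.9, -0.1, 10.6]
finger_gap: 0.008
31.525 [ 501.91 -275.88  142.01] jaw 6.03 [-0.9  -0.09 10.58] [-0.068  0.504  0.037]
tilt x,y mrad, z0, riser dx,dy,dyaw, deck: [ 1.160e+00 -7.900e-01  7.143e+01  1.700e-01  8.000e-02 -6.000e-02
  4.468e+01] sd [0.26 0.26 0.   0.   0.01 0.04 0.  ]
```

At 10.6 N with side force under 1 N the plate is level within about 1 mrad and its height has stopped changing, so all three feet are on hard seats. Retreating straight up.

```bash
python3 -m creep '[{"hand":-1,"linear":[-0.5,0,0],"rot":[0,0,0]},{"hand":-1,"linear":[-4,0,0],"rot":[0,0,0]},{"hand":-1,"linear":[-25,0,0],"rot":[0,0,0]},{"hand":-1,"linear":[-55,0,10],"rot":[0,0,0]},{"hand":-1,"linear":[-80,0,40],"rot":[0,0,0]},{"hand":-1,"linear":[-90,0,70],"rot":[0,0,0]},{"hand":-1,"linear":[-90,0,85],"rot":[0,0,0]},{"hand":-1,"linear":[-90,0,85],"rot":[0,0,0]}]' 20; python3 tilt.py
python3 - <<'E'
from h import *
from cell import imaging
for n in("wrist","top"):
    p=imaging.capture(n); cv2.imwrite(f"pics/{n}10.png",p["color"][:,:,::-1])
E
```

```text
t: 32.67
eef_pos: [509.8, -360.3, 231.4]
eef_rot: [[0.002, 0.995, 0.104], [-0.003, 0.104, -0.995], [-1.0, 0.002, 0.003]]
ft_force: [0.6, 0.4, 0.4]
finger_gap: 0.004
32.675 [ 509.76 -360.33  231.36] jaw 5.95 [0.6  0.39 0.43] [-0.079  0.081  0.005]
tilt x,y mrad, z0, riser dx,dy,dyaw, deck: [ 1.720e+00 -6.500e-01  7.148e+01  1.000e-02 -4.200e-01 -2.100e-01
  4.470e+01] sd [0.36 1.12 0.   0.31 0.16 0.39 0.01]
```

View pics/wrist10.png

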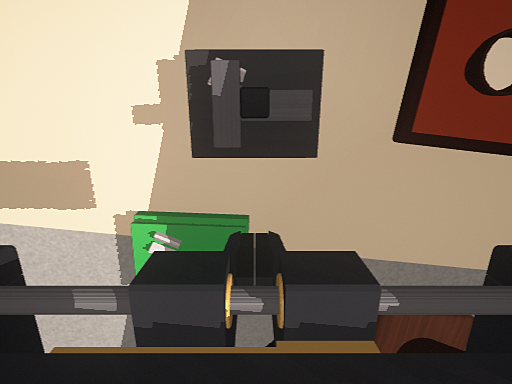

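View pics/top10.png

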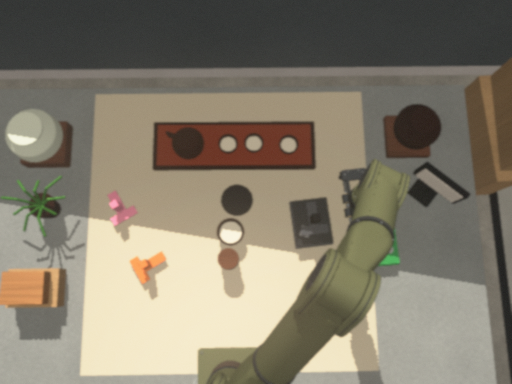

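The wrist view shows the riser on the base, with the post at (255,102) and nothing touching it. The top view shows the tea things and the look-alikes where they started. Handing in.

```bash
python3 -c "
from cell import r
print(r.hand_in())"
```

```text
the job is handed in; nothing more can be done
None
```

The riser is on the locating base, pressed home and released, and I handed the job in at about 33 s. The plunger's joint isn't readable, so I judged "fully home" from camera heights and press forces.

- **Placing:** I gripped the post and set the riser down until the plate met the plunger at TCP z = 105.2. I then pressed about 4 mm straight down while still holding it, and let go. The wrist force peaked at about 11 N; adding the riser's weight, the seats and plunger took about 15 N.
- **One check failed and was mended:** after the first release and top press, the plate was tilted about 5 mrad, with the groove foot roughly 0.3 mm high. Small side forces during the presses were the likely cause. I regripped, twisted it slightly (about ±0.5°), released, and pressed the top again with the side force kept near zero.
- **Last checks:**
  - At 10.6 N the plate was level within about 1 mrad and no longer moving down.
  - After release the tilt read 1.7 and −0.7 mrad, and the plate top was 26.8 mm above the deck (26.9 nominal).
  - While I pressed, the riser was within 0.2 mm and 0.1° of the base's centre and axes. The final reading from further away, −0.4 mm and −0.2°, scattered by about as much.
- **Surroundings:** in the last top picture the tea things and the orange and pink look-alikes looked unmoved. The green one was partly hidden by the arm.

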